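# Release a medallion blank from the feeder and seat it on the carving stand

### The job

Pull the sprung stop knob on the sloping feeder straight out to its stop so that the medallion blank slides down to the foot of the bed, then let the knob spring fully home. Pick up the blank and set it in the six-sided pocket of the carving stand, turning it a little at a time while pressing as needed until its hexagonal base drops fully home, and let go of it. Do not drop the blank on the table, and do not disturb the other things lying about.

Things in the scene. Friction and masses are not known exactly. Their poses are not given: they have to be found in the camera images.
- feeder: Aluminium feeder fixed on a base plate 260 x 90 mm. Origin on the table below the point where the stop pin meets the bed; -x is downhill, y across. The smooth bed slopes down 38 degrees, surface 115 mm up over the origin, 46 mm wide with 10 mm high side rails, ending 120 mm downhill of the pin in an end stop 22 mm high. Square to the bed = (-0.616, 0, 0.788) here; downhill = (-0.788, 0, -0.616).
- plunger (a joint): Travel of the stop plunger in m, square to the bed and away from it: 0 = home (pin down, blocking the bed), 0.021 = out at its stop. A spring pulls it home with 3 N at home, 8.3 N at the stop; let go, it returns by itself. The pin clears the blank only beyond 0.017, and must stay out until the blank has slid clear (under a second).
- knob_grip (a point): Middle of the black ribbed cylindrical stop knob, 22 mm diameter, 34 mm long, above the bridge; it moves with the plunger. z is the knob's axis and pulling direction, square to the bed (38 degrees from vertical). At home the knob's lower end is 8 mm above the bridge beam and this point is 71 mm off the bed.
- bridge_top (a point): Middle of the top of the bridge that carries the plunger across the bed, 46 mm off the bed. Its beam is 22 mm along the bed, 74 mm across and 10 mm thick, on uprights 31 to 37 mm either side of the middle. Axes as feeder.
- lamp_bar (a point): Middle of the underside of a fixed white lamp bar, 22 x 80 x 14 mm, 317 mm above the table, straight above the knob, on a 12 mm arm (top 338 mm up) from a mast 115 mm uphill of the feeder's origin. It bars the way from straight above: reach the knob square to the bed, with the tool leaning 38 degrees downhill. Axes as feeder.
- blank_mid (a point): Middle of the loose medallion blank, 28 mm tall, about 90 g: brown disc 50 mm across, 14 mm thick (0 to 14 mm above this point) on an aluminium hexagon 30 mm across flats (0 to 14 mm below), the lowest 3 mm 27.4 mm. z from hexagon to disc, x square to a flat. Starts uphill of the pin; slides to the end stop, leaning 38 degrees. The disc overhangs the rails: grip it across the bed.
- bed_foot (a point): Where blank_mid comes to rest (within a few mm) at the foot of the bed: 95 mm downhill of the pin, 14 mm above the bed. Axes as those of feeder.
- stand: Fixed steel carving stand: round dark base 110 mm across and 14 mm high with an upright hexagonal hub on it, 40 mm across flats, top 50 mm above the table. Origin on the table below the hub's centre; x is square to one flat of the pocket.
- pocket (a point): Centre of the floor of the six-sided pocket in the hub's top, 37 mm above the table; 13 mm deep, 33 mm across flats, x square to a flat, z up. Seated, blank_mid is 14 mm above this point and the disc's underside 1 mm above the hub. Not lined up, it stands 10 mm higher, its stepped end just in the pocket; it drops within about 10 degrees of alignment (every 60 degrees).
- cast_a: Bystander: round brown cast, 66 mm across, 14 mm thick, no hexagon, lying loose.
- cast_b: Bystander: round blue and white cast, 72 mm across, 16 mm thick, lying loose.
- brush: Bystander: loose brush lying on the table.
- scraper: Bystander: loose scraper with wooden handle, 170 mm long, lying on the table.
- stylus: Bystander: loose steel carving stylus, about 180 mm long, 9 mm thick, lying on the table.
- tub: Bystander: loose white plastic cup, 90 mm across, 75 mm high.
- jar: Bystander: loose clear jar, 56 mm across, 70 mm high.
Not all that is in view belongs to the job. Of the things that look like the part that bears blank_mid, the middle-sized one is meant.

How it is judged:
By the outcome, as a careful person would: the job done as asked, in the order asked, and still so for the second after the job is handed in, with the robot touching nothing.
It also fails if it takes over 58 s, if anything falls off the work surface, if the arm or the gripper's body presses on something with over 40 N, if the wrist force passes 120 N, or if a joint passes its speed limit or range.

### The arm

A 6-joint arm with a two-finger parallel gripper is mounted at the origin on the work surface. World frame = base frame: x ahead of the robot, y to its left, z up, the work surface at z = 0. Lengths are in m, angles in degrees, forces in N, time in s.
With the tool pointing down it reaches from about 0.4 to 0.825 m from the base axis. Payload 7 kg.
Tool frame: the origin (TCP) lies at the very end of the fingers, on their centre line; the grasp point (between the pads) lies 19 mm behind it; z points along the fingers, y is the line along which they close (so a half turn about z gives the same grasp; the last joint's range is limited). The gripper opens to 88 mm and grips with 3 to 60 N. Pads are 19 mm wide; open, the fingers measure 130 mm over their backs; the gripper's body (78 mm by 193 mm) begins 47 mm behind the grasp point.
Start: joints at [-54.425, 20.546, 0.682, 0, -70.136, -16.507], TCP at [0.22, -0.638, 0.227] pointing down, gripper open.
Joint ranges: [-176.03, 176.03], [-82.01, 121.73], [-58.28, 71.71], [-173.87, 95.51], [-174.79, -0.11], [-173.66, 173.66]. Speed limits (degrees/s): [136.94, 136.94, 172.46, 180, 180, 180].

### API

Orientations are given as [roll, pitch, yaw] about the fixed x, y, z axes, in that order (R = Rz(yaw) Ry(pitch) Rx(roll)).
In Python, from plant import ctrl gives the robot as it stands.
- The arm moves only by the tool carry_out, never from a script. Its argument "deltas" is a list that holds one entry, the list of rows, each a list of 5 numbers: the shift along the tool's x, y, z scaled (see below), then the turn about the tool's z scaled (see below), then the opening, from -1 (shut) to 1 (fully open). A call has 1 to 5 rows; each row is the pose to reach, as a shift and turn from the pose commanded when the call began, along the tool's axes at that moment, turning the shorter way round; what a row does not reach only later rows make up. The controller multiplies each number of a shift by 20 cm and each number of a turn by 2 pi rad. A row lasts 1/10 s, in which the tool goes at most 50 mm and 8.59 degrees, less where a joint would pass 70% of its speed; a pose out of reach is approached as far as the arm can. A call with a number of a shift or a turn outside -1 to 1 is refused whole. A call with a gripper value outside its range is refused whole. The fingers move at their own pace and stop on an object; the grip force is fixed at half the most. Time passes only in rows, so rows that repeat a pose let the fingers close. It gives the time, the measured TCP pose, the force, the opening and the grip force at its end, in the units of the state.
- ctrl.get_obs(): the state, without advancing time (a new reading comes with each control period).
- ctrl.snapshot(name): name is "side" or "top"; returns a dict with "color" (420x560x3 uint8, red, green, blue), "camera_matrix" (3x3 intrinsics, pixels), "R" (3x3) and "t" (3): a world point X has camera coordinates R X + t. Camera axes: x right, y down, z forward; pixel columns grow to the right and rows downward; lengths in m; the calibration is good to about 2 mm. A picture is of the moment at which its call begins. There is no depth.
- ctrl.close_job(): hands the job in; it is judged then, once.
Trained networks look in a picture, given as the dict that the camera call returned (one of the last four; its "shot" number tells which), for a name from the list of things; names that differ only in an ending like _2 or _b are one class to them, and where a whole thing is asked for, a point or a joint stands for the part that bears it (a point fixed in the world has none). Each returns a list of dicts, best first, with "p" (0 to 1); they miss things now and then, are a little off and sometimes report something else, mostly with a low value. They report only what shows in the picture. A call takes as long as a camera call. They do not tell look-alikes from the thing itself.
- ctrl.search_frame(picture, name): "centre" ([column, row] in pixels, amid what is visible of it).
- ctrl.silhouettes(picture, name): "mask" (420x560 bool, what is visible of it) and "centre" ([column, row] in pixels, amid what is visible of it).
- ctrl.spot_point(picture, name): "centre" ([column, row] in pixels: a listed point, or the origin of a listed thing).
The state is a dict: "clock": time; "joint_pos": joint angles; "qvel": joint speeds; "tau": joint torques, N m; "tool_pos": TCP position; "orientation": TCP orientation; "force": force on the tool from outside, world axes, zero at the start; "moment": the same for the moment, N m; "opening": finger opening in m; "gripper_force": force on a finger pad.
Only numpy, scipy, OpenCV 4.12 (cv2) and the standard library are available. Lean on these libraries where they do the work, as an engineer would, in place of code of your own. Each camera call takes 0.05 s, during which the arm holds its last target. There are 200 camera calls.

## Working session

There is one attempt and no reset: what is moved stays moved. The work goes in short steps, Python scripts to look and compute and a tool call to move; the robot and the scene stay as the last step left them, time stands still between calls to the robot, and variables do not carry over. Pictures are saved under pics/ and viewed, at most 10 in all, crops included, and the job is handed in when it is done.

Besides the shell and the picture viewer there is one more tool, called after "Request:" as name(argument=value, ...), one argument or row to a line, values as JSON. carry_out: Moves the arm, as the interface text tells. Its arguments: {"type":"object","properties":{"deltas":{"type":"array"}},"required":["deltas"]}

```bash
ls; mkdir -p pics
cat > h.py <<'E'
import numpy as np, cv2
from scipy.spatial.transform import Rotation as Ro
from plant import ctrl
def shot(n,save=None):
    p=ctrl.snapshot(n)
    if save: cv2.imwrite('pics/'+save+'.png',p['color'][:,:,::-1])
    return p
def proj(p,X):
    c=p['R']@np.array(X)+p['t']; u=p['camera_matrix']@c; return u[:2]/u[2]
def ray(p,uv):
    d=np.linalg.inv(p['camera_matrix'])@[uv[0],uv[1],1]; R=np.array(p['R'])
    return -R.T@p['t'], R.T@d
def onz(p,uv,z):
    o,d=ray(p,uv); return o+d*(z-o[2])/d[2]
def tri(a,ua,b,ub):
    o1,d1=ray(a,ua);o2,d2=ray(b,ub)
    s=np.linalg.lstsq(np.c_[d1,-d2],o2-o1,rcond=None)[0]
    A=o1+s[0]*d1;B=o2+s[1]*d2
    return (A+B)/2,np.linalg.norm(A-B)
E
python3 - <<'E'
from h import *
a=shot('side','side0');b=shot('top','top0')
print(ctrl.get_obs())
for p in(a,b): print(-np.array(p['R']).T@p['t'])
for n in['feeder','knob_grip','bridge_top','lamp_bar','blank_mid','bed_foot','stand','pocket','cast_a','tub','jar','stylus','brush','scraper']:
    r=[ctrl.spot_point(p,n) for p in(a,b)]
    print(n,[[(np.round(x['centre']).tolist(),round(x['p'],2)) for x in q[:3]] for q in r])
    if r[0] and r[1]:
        t=tri(a,r[0][0]['centre'],b,r[1][0]['centre']); print('   ',t[0].round(4),round(t[1],4))
E
```

```text
pics
{'clock': 0.1, 'joint_pos': array([-5.44259869e+01,  2.05859154e+01,  6.38566093e-01, -1.91175440e-02,
       -7.01363268e+01, -1.65056775e+01]), 'qvel': array([-0.02523519, -0.08756331,  0.21205411,  0.10949408, -0.02043889,
        0.10206351]), 'tau': array([-9.79486613e-04, -5.84163272e+01,  2.93751347e+01,  7.01542094e+00,
        1.02293550e-02, -6.78629112e-05]), 'tool_pos': array([ 0.22033832, -0.63754902,  0.22572455]), 'orientation': array([ 1.79914665e+02, -6.54345810e-03, -1.60938168e+02]), 'force': array([ 0.31415269, -0.4558152 ,  1.63560499]), 'moment': array([-0.0322886 , -0.04275302, -0.01597495]), 'gripper_force': 0.0, 'opening': 0.08781852827512564}
[0.38141376 0.53993387 0.7666792 ]
[ 0.4536317  -0.09064186  1.26859701]
feeder [[([242.0, 372.0], 0.89)], [([187.0, 224.0], 0.6)]]
    [0.5355 0.1896 0.0173] 0.0089
knob_grip [[([256.0, 316.0], 0.71)], [([185.0, 225.0], 0.67)]]
    [0.5184 0.1575 0.1747] 0.0014
bridge_top [[([254.0, 327.0], 0.69), ([241.0, 374.0], 0.16)], [([182.0, 219.0], 0.93)]]
    [0.5263 0.168  0.1534] 0.0169
lamp_bar [[([261.0, 260.0], 0.66)
[... 625 characters left out ...]
336] 0.0023
cast_a [[([269.0, 229.0], 0.91), ([231.0, 268.0], 0.48)], [([282.0, 173.0], 0.76), ([342.0, 197.0], 0.6)]]
    [ 0.6033 -0.0833  0.1655] 0.0803
tub [[([220.0, 290.0], 0.61)], [([256.0, 172.0], 0.81), ([173.0, 214.0], 0.54)]]
    [ 0.6718 -0.0041 -0.001 ] 0.0082
jar [[([310.0, 199.0], 0.98), ([270.0, 260.0], 0.16)], [([411.0, 226.0], 0.66)]]
    [ 0.5195 -0.4349 -0.0055] 0.0058
stylus [[([299.0, 264.0], 0.59)], [([315.0, 240.0], 0.51)]]
    [ 0.4909 -0.1656 -0.0223] 0.0178
brush [[([270.0, 233.0], 0.72)], [([155.0, 244.0], 0.84)]]
    [0.479  0.1669 0.4007] 0.0188
scraper [[([225.0, 334.0], 0.85), ([262.0, 263.0], 0.41)], [([208.0, 194.0], 0.87)]]
    [0.6061 0.1253 0.0271] 0.0109
```

View pics/side0.png

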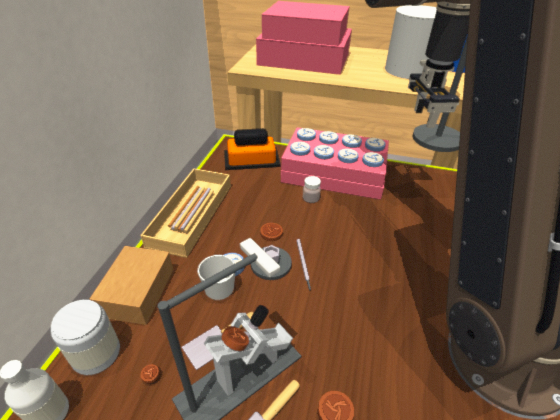

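View pics/top0.png

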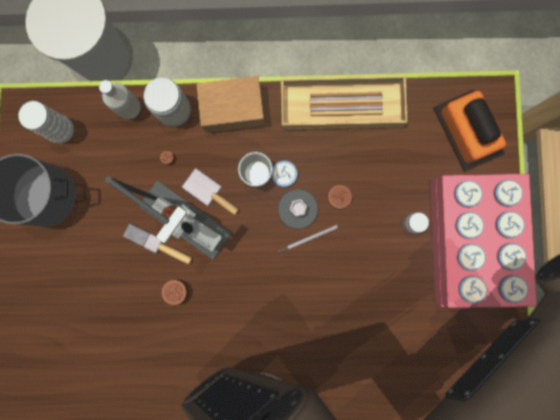

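The side picture shows the feeder at about (240,350), the lamp bar at (262,258) on the mast at (180,350), the stand at (271,260), and the blank up on the bed at (235,338). In the top picture the feeder runs from the mast at (110,180) to its foot at (220,245), with the lamp at (172,225). The stand is at (298,208), and the look-alike discs at (174,292), (167,158) and (340,197) lie on the table.

```bash
cat >> h.py <<'E'
def Tf(q,P):
    c,s=np.cos(q[2]),np.sin(q[2]); P=np.atleast_2d(P)
    return np.c_[q[0]+c*P[:,0]-s*P[:,1],q[1]+s*P[:,0]+c*P[:,1],P[:,2]]
N=np.array([-.616,0,.788]);D=np.array([-.788,0,-.616]);P0=np.array([0,0,.115])
M={'feeder':[0,0,0],'knob_grip':P0+.071*N,'bridge_top':P0+.046*N,'lamp_bar':[-.0437,0,.317],'bed_foot':P0+.095*D+.014*N}
E
python3 - <<'E'
from h import *
from scipy.optimize import least_squares
a=shot('side');b=shot('top')
obs=[]
for p in(a,b):
    for n in M:
        r=ctrl.spot_point(p,n)
        if r and r[0]['p']>.4: obs.append((p,n,np.array(r[0]['centre'])))
f=lambda q:np.concatenate([proj(p,Tf(q,M[n])[0])-c for p,n,c in obs])
best=min((least_squares(f,[.53,.17,y],loss='soft_l1',f_scale=2) for y in(0,1.5,3,4.5)),key=lambda s:s.cost)
q=best.x;print(q[:2],np.degrees(q[2]),best.cost)
for (p,n,c),e in zip(obs,f(q).reshape(-1,2)):print(n,e.round(1))
np.save('q.npy',q)
V=[]
for p,(x,y) in((a,(150,230)),(b,(90,160))):
    im=cv2.resize(p['color'][y:y+190,x:x+170],None,fx=4,fy=4,interpolation=cv2.INTER_CUBIC)[:,:,::-1].copy()
    im=im[:600] if p is b else im[-600:]; off=0 if p is b else 160
    pt=lambda X:tuple(int(v) for v in (proj(p,X)-[x,y])*4-[0,off])
    for n in M: cv2.circle(im,pt(Tf(q,M[n])[0]),4,(0,255,0),1)
    # lamp underside box, bed rect, bridge
    L=Tf(q,[[-.0437+i*.011,j*.04,.317] for i,j in((1,1),(1,-1),(-1,-1),(-1,1))])
    B=Tf(q,[P0+.12*D+[0,.023,0],P0+.12*D-[0,.023,0],P0-.03*D-[0,.023,0],P0-.03*D+[0,.023,0]])
    G=Tf(q,[P0+.046*N+i*.011*D+[0,j*.037,0] for i,j in((1,1),(1,-1),(-1,-1),(-1,1))])
    for Q,c in((L,(255,0,0)),(B,(0,255,255)),(G,(255,255,0))):
        cv2.polylines(im,[np.array([pt(X) for X in Q])],True,c,1)
    V.append(im)
cv2.imwrite('pics/ov.png',cv2.resize(np.hstack(V),None,fx=.58,fy=.58))
cv2.imwrite('pics/ovs.png',V[0]);cv2.imwrite('pics/ovt.png',V[1])
E
```

```text
[0.54290278 0.18566487] 50.07078143619463 259.51415240298803
feeder [-1.3  0.2]
knob_grip [-0.9 -1.2]
bridge_top [0.7 0.4]
lamp_bar [-5.2 -3.1]
bed_foot [3.2 0.5]
feeder [-110.3   12.2]
knob_grip [0.8 0.6]
bridge_top [0.2 0.9]
lamp_bar [-0.2 -2.4]
bed_foot [0.  2.7]
```

View pics/ovs.png

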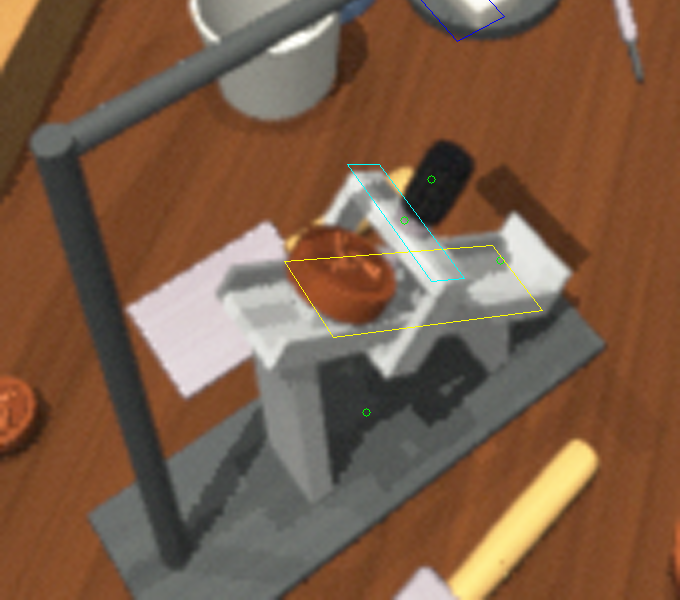

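View pics/ovt.png

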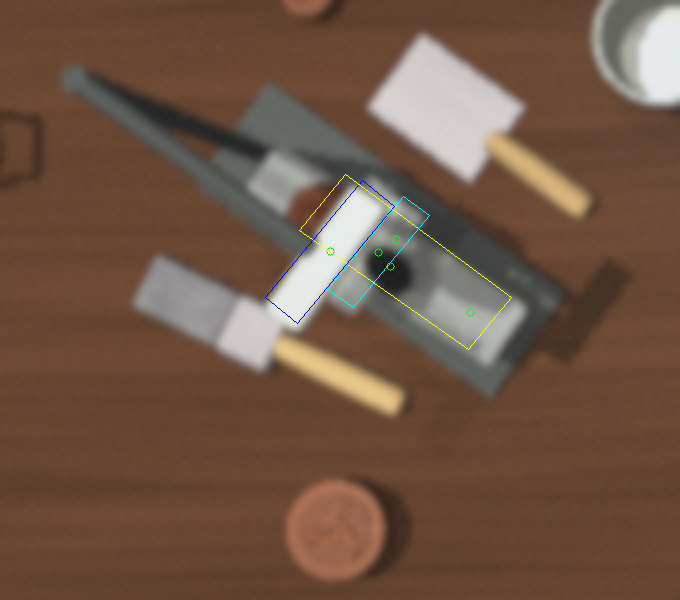

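```bash
cat > fit.py <<'E'
from h import *
from scipy.optimize import least_squares
a=shot('side');b=shot('top')
S=lambda u,v:np.array([150+u/4-.375,230+(v+160)/4-.375]); T=lambda u,v:np.array([90+u/4-.375,160+v/4-.375])
obs=[]
for p in(a,b):
    for n in('knob_grip','bridge_top'):
        r=ctrl.spot_point(p,n); obs.append((p,np.array(M[n]),np.array(r[0]['centre']),n))
for p in(a,b):
  for n,X in(('knob',P0+.071*N),):
    r=ctrl.silhouettes(p,'knob_grip')
    print(n,[(x['p'],x['centre'],int(x['mask'].sum())) for x in r[:2]])
obs+= [(a,np.array([.115,0,.338]),S(53,140),'mastS'),(b,np.array([.115,0,.338]),T(73,78),'mastT'),
 (a,np.array([.115,0,.01]),S(175,562),'mastfoot'),(b,np.array([-.0437,0,.331]),T(325,255),'lampT'),
 (b,P0+.12*D+.022*N,T(500,331),'stopT'),(a,P0+.12*D+.022*N,S(541,243),'stopS')]
lo=onz(b,T(493,398),.01),onz(b,T(565,295),.01),onz(b,T(268,85),.01)
print('plate w',np.linalg.norm(lo[0]-lo[1]),'len',np.linalg.norm(lo[2]-lo[1]),'yaw',np.degrees(np.arctan2(*(lo[2]-lo[1])[1::-1])))
print('plate low mid',(lo[0]+lo[1])/2)
f=lambda q:np.concatenate([proj(p,Tf(q,X)[0])-c for p,X,c,_ in obs])
s=least_squares(f,[.54,.18,1.0],loss='soft_l1',f_scale=1.5);q=s.x
print(q[:2],np.degrees(q[2]))
for o,e in zip(obs,f(q).reshape(-1,2)):print(o[3],e.round(1))
np.save('q.npy',q)
r=[ctrl.spot_point(p,'pocket')[0]['centre'] for p in(a,b)]
print('pocket',tri(a,r[0],b,r[1]),onz(a,r[0],.037),onz(b,r[1],.037))
for p in (a,b):
    m=ctrl.silhouettes(p,'stand')[0];print(m['p'],m['centre'],onz(p,m['centre'],.012))
E
python3 fit.py
```

```text
Traceback (most recent call last):
  File "fit.py", line 8, in <module>
    r=ctrl.spot_point(p,n); obs.append((p,np.array(M[n]),np.array(r[0]['centre']),n))
                                                                  ~^^^
IndexError: list index out of range
```

```bash
sed -i "s/r=ctrl.spot_point(p,n); obs/r=ctrl.spot_point(p,n)\n        if r: obs/" fit.py; python3 fit.py
```

```text
knob [(0.75, [214.2, 276.9], 1075), (0.69, [254.8, 315.0], 255)]
knob [(0.53, [187.4, 225.2], 121), (0.49, [151.0, 240.8], 839)]
plate w 0.08685344316957679 len 0.2580389379093529 yaw 54.15059398407598
plate low mid [0.46777463 0.09211304 0.01      ]
[0.53916317 0.18870514] 54.38703902115274
knob_grip [-0.1 -0.4]
bridge_top [-0.8 -0.2]
knob_grip [1.8 2.6]
bridge_top [-4.   2.3]
mastS [-0.8  0.9]
mastT [0.5 0.7]
mastfoot [ 0.  -1.2]
lampT [-0.6 -0.3]
stopT [1.4 0.6]
stopS [-1.3  0.1]
pocket (array([ 0.57011213, -0.12548064,  0.01947672]), np.float64(0.005253478100988634)) [ 0.56311468 -0.11012057  0.037     ] [ 0.57103974 -0.12454612  0.037     ]
0.85 [277.9, 260.7] [ 0.55006306 -0.12816364  0.012     ]
0.89 [297.9, 209.1] [ 0.5676488  -0.12041983  0.012     ]
```

Request:
carry_out(
  deltas=[
    [[0, 0, -0.1, 0, 1]],
  ],
)

```text
clock: 3.1
tool_pos: [0.22, -0.6365, 0.2438]
orientation: [179.7, -0.0, -160.9]
force: [0.8, 0.1, -1.1]
opening: 0.0874
gripper_force: 0.0
```

Request:
carry_out(
  deltas=[
    [[0, 0, -0.25, -0.02, 1], [-0.1, 0.1, -0.5, -0.04, 1], [-0.2, 0.3, -0.75, -0.06, 1], [-0.3, 0.5, -1, -0.08, 1], [-0.4, 0.7, -1, -0.098, 1]],
  ],
)

```text
clock: 3.6
tool_pos: [0.247, -0.5055, 0.4382]
orientation: [-179.8, -0.1, -125.4]
force: [1.4, 0.9, 0.1]
opening: 0.0872
gripper_force: 0.0
```

Request:
carry_out(
  deltas=[
    [[-0.25, 0, 0, 0, 1], [-0.5, 0, 0, 0, 1], [-0.75, 0, 0, 0, 1], [-1, 0, 0, 0, 1]],
  ],
)

```text
clock: 4.0
tool_pos: [0.3639, -0.3411, 0.4358]
orientation: [-179.9, 0.0, -125.7]
force: [1.0, -0.9, 0.4]
opening: 0.0879
gripper_force: 0.0
```

Request:
carry_out(
  deltas=[
    [[-0.25, 0, 0, 0, 1], [-0.5, 0, 0, 0, 1], [-0.75, 0, 0, 0, 1], [-1, 0, 0, 0, 1]],
  ],
)

```text
clock: 4.4
tool_pos: [0.4807, -0.1784, 0.4359]
orientation: [-179.9, 0.0, -125.6]
force: [1.5, 0.0, 0.4]
opening: 0.0875
gripper_force: 0.0
```

Request:
carry_out(
  deltas=[
    [[-0.17, 0.18, 0, 0, 1], [-0.34, 0.36, 0, 0, 1], [-0.51, 0.54, 0, 0, 1], [-0.68, 0.72, 0, 0, 1], [-0.85, 0.9, 0, 0, 1]],
  ],
)

```text
clock: 4.9
tool_pos: [0.4319, 0.0643, 0.4358]
orientation: [-180.0, 0.1, -125.7]
force: [1.6, 0.1, 1.0]
opening: 0.0876
gripper_force: 0.0
```

Request:
carry_out(
  deltas=[
    [[-0.17, 0.18, 0, 0, 1], [-0.34, 0.36, 0, 0, 1], [-0.51, 0.54, 0, 0, 1], [-0.68, 0.72, 0, 0, 1], [-0.85, 0.9, 0, 0, 1]],
  ],
)

```text
clock: 5.4
tool_pos: [0.3846, 0.3076, 0.4359]
orientation: [180.0, 0.1, -125.6]
force: [1.1, -0.3, -0.0]
opening: 0.0882
gripper_force: 0.0
```

Request:
carry_out(
  deltas=[
    [[-0.1, 0.12, -0.2, 0, 1], [-0.2, 0.24, -0.4, 0, 1], [-0.2, 0.24, -0.6, 0, 1], [-0.2, 0.24, -0.8, 0, 1], [-0.2, 0.24, -1, 0, 1]],
  ],
)

```text
clock: 5.9
tool_pos: [0.3696, 0.3661, 0.6371]
orientation: [-180.0, 0.0, -125.6]
force: [1.1, 1.3, 1.5]
opening: 0.0877
gripper_force: 0.0
```

Request:
carry_out(
  deltas=[
    [[0, 0.22, -0.2, 0, 1], [0, 0.45, -0.4, 0, 1], [0, 0.45, -0.6, 0, 1], [0, 0.45, -0.8, 0, 1], [0, 0.45, -1, 0, 1]],
  ],
)

```text
clock: 6.4
tool_pos: [0.2837, 0.4032, 0.7717]
orientation: [-179.2, 0.5, -125.5]
force: [0.3, 3.9, -1.0]
opening: 0.0879
gripper_force: 0.0
```

Request:
carry_out(
  deltas=[
    [[0, 0, -0.2, 0, 1], [0, 0, -0.4, 0, 1], [0, 0, -0.6, 0, 1], [0, 0, -0.8, 0, 1], [0, 0, -1, 0, 1]],
  ],
)

```text
clock: 6.9
tool_pos: [0.2534, 0.3572, 0.8076]
orientation: [-179.2, 2.9, -125.6]
force: [-0.1, 0.1, -0.3]
opening: 0.0879
gripper_force: 0.0
```

Request:
carry_out(
  deltas=[
    [[0, 0, 0.25, 0, 1], [0, 0, 0.5, 0, 1], [0, 0, 0.5, 0, 1]],
  ],
)

```text
clock: 7.2
tool_pos: [0.2576, 0.3615, 0.7055]
orientation: [-179.3, 2.9, -125.6]
force: [-0.3, 1.4, 1.6]
opening: 0.0878
gripper_force: 0.0
```

Request:
carry_out(
  deltas=[
    [[-0.25, 0, 0, 0, 1], [-0.5, 0, 0, 0, 1], [-0.75, 0, 0, 0, 1], [-1, 0, 0, 0, 1]],
  ],
)

```text
clock: 7.6
tool_pos: [0.3688, 0.5145, 0.7005]
orientation: [-178.9, 3.2, -125.7]
force: [4.6, -12.9, 29.7]
opening: 0.0875
gripper_force: 0.0
```

```bash
python3 -c "
from h import *
o=ctrl.get_obs();print(o['joint_pos'].round(1),o['tool_pos'],o['orientation'].round(2),o['clock'])"
```

```text
[  73.3   26.    71.7    2.8 -133.  -107. ] [0.3687843  0.5144757  0.70049354] [-178.92    3.24 -125.68] 7.6
```

Request:
carry_out(
  deltas=[
    [[0.1, 0, 0, 0, 1], [0.1, 0, 0, 0, 1]],
  ],
)

```text
clock: 7.8
tool_pos: [0.357, 0.503, 0.6919]
orientation: [-178.7, 2.5, -125.6]
force: [-1.0, -1.7, 2.8]
opening: 0.0879
gripper_force: 0.0
```

```bash
python3 -c "
from h import *
o=ctrl.get_obs();print(o['joint_pos'].round(2),o['qvel'].round(1),o['tool_pos'],o['orientation'].round(2),o['force'],o['tau'].round(1));shot('side','s2');b=shot('top','t2')
im=np.hstack([cv2.imread('pics/s2.png'),cv2.imread('pics/t2.png')]);cv2.imwrite('pics/c2.png',cv2.resize(im,(800,300)))"
```

```text
[  74.05   22.21   63.7     2.65 -129.51 -107.96] [-0.2 -8.2 12.8  2.9 -3.4  0.9] [0.35701088 0.50295027 0.6919282 ] [-178.73    2.52 -125.6 ] [-0.97181967 -1.74682189  2.8279015 ] [  0.7 -42.   16.5   4.1   0.9  -0.1]
```

View pics/c2.png

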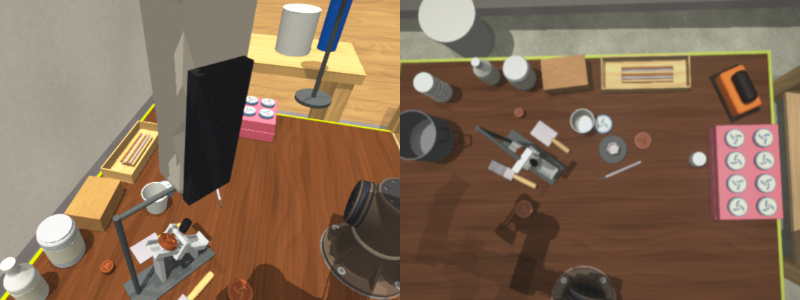

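No contact visible; the tool sits high over clear table. Pushing against the reach limit shifts the tool's lean and that lean stays, so I'll build up the 38° that way.

Request:
carry_out(
  deltas=[
    [[-0.1, 0, 0.2, 0, 1], [-0.2, 0, 0.4, 0, 1], [-0.4, 0, 0.6, 0, 1], [-0.6, 0, 0.8, 0, 1], [-0.8, 0, 0.9, 0, 1]],
  ],
)

```text
clock: 8.4
tool_pos: [0.4537, 0.6285, 0.5417]
orientation: [-179.2, 4.2, -125.6]
force: [-0.0, -0.4, 1.7]
opening: 0.0876
gripper_force: 0.0
```

Request:
carry_out(
  deltas=[
    [[-0.25, 0, 0, 0, 1], [-0.5, 0, 0, 0, 1], [-0.75, 0, 0, 0, 1], [-1, 0, 0, 0, 1], [-1, 0, 0, 0, 1]],
  ],
)

```text
clock: 8.9
tool_pos: [0.5139, 0.7124, 0.4896]
orientation: [-178.8, 6.1, -125.6]
force: [-0.8, -0.6, 0.3]
opening: 0.0878
gripper_force: 0.0
```

Request:
carry_out(
  deltas=[
    [[-0.25, 0, -0.05, 0, 1], [-0.5, 0, -0.1, 0, 1], [-0.75, 0, -0.15, 0, 1], [-1, 0, -0.2, 0, 1], [-1, 0, -0.2, 0, 1]],
  ],
)

```text
clock: 9.4
tool_pos: [0.5391, 0.7488, 0.4553]
orientation: [-178.4, 8.6, -125.5]
force: [-0.5, 0.0, 0.5]
opening: 0.0874
gripper_force: 0.0
```

Request:
carry_out(
  deltas=[
    [[-0.25, 0, -0.05, 0, 1], [-0.5, 0, -0.1, 0, 1], [-0.75, 0, -0.15, 0, 1], [-1, 0, -0.2, 0, 1], [-1, 0, -0.2, 0, 1]],
  ],
)

```text
clock: 9.9
tool_pos: [0.5602, 0.779, 0.4314]
orientation: [-178.1, 11.2, -125.4]
force: [-0.4, 0.2, -0.4]
opening: 0.0874
gripper_force: 0.0
```

Request:
carry_out(
  deltas=[
    [[-0.25, 0, 0, 0, 1], [-0.5, 0, 0, 0, 1], [-0.75, 0, 0, 0, 1], [-1, 0, 0, 0, 1], [-1, 0, 0, 0, 1]],
  ],
)

```text
clock: 10.4
tool_pos: [0.5867, 0.8157, 0.3939]
orientation: [-177.8, 14.0, -125.3]
force: [-0.3, 0.0, 0.4]
opening: 0.0875
gripper_force: 0.0
```

Request:
carry_out(
  deltas=[
    [[-0.02, 0.2, -0.1, 0, 1], [-0.04, 0.4, -0.2, 0, 1], [-0.1, 0.6, -0.3, 0, 1], [-0.2, 0.8, -0.4, 0, 1], [-0.3, 0.95, -0.5, 0, 1]],
  ],
)

```text
clock: 10.9
tool_pos: [0.4358, 0.8866, 0.4462]
orientation: [-177.9, 16.5, -125.1]
force: [0.3, 0.2, -0.5]
opening: 0.0875
gripper_force: 0.0
```

Request:
carry_out(
  deltas=[
    [[-0.25, 0.05, -0.1, 0, 1], [-0.5, 0.1, -0.2, 0, 1], [-0.75, 0.1, -0.3, 0, 1], [-1, 0.1, -0.3, 0, 1], [-1, 0.1, -0.3, 0, 1]],
  ],
)

```text
clock: 11.4
tool_pos: [0.449, 0.8981, 0.454]
orientation: [-178.0, 19.3, -125.2]
force: [-0.1, 0.6, -0.7]
opening: 0.0877
gripper_force: 0.0
```

Request:
carry_out(
  deltas=[
    [[-0.25, 0.05, -0.1, 0, 1], [-0.5, 0.1, -0.2, 0, 1], [-0.75, 0.1, -0.3, 0, 1], [-1, 0.1, -0.3, 0, 1], [-1, 0.1, -0.3, 0, 1]],
  ],
)

```text
clock: 11.9
tool_pos: [0.4546, 0.9092, 0.4699]
orientation: [-178.1, 22.2, -125.0]
force: [0.2, -0.4, 0.0]
opening: 0.0872
gripper_force: 0.0
```

Request:
carry_out(
  deltas=[
    [[-0.23, 0.1, 0, 0, 1], [-0.46, 0.2, 0, 0, 1], [-0.7, 0.3, 0, 0, 1], [-1, 0.4, 0, 0, 1], [-1, 0.5, 0, 0, 1]],
  ],
)

```text
clock: 12.4
tool_pos: [0.4364, 0.9579, 0.4486]
orientation: [-178.2, 25.0, -124.9]
force: [-0.1, 0.3, -1.0]
opening: 0.0877
gripper_force: 0.0
```

Request:
carry_out(
  deltas=[
    [[-0.25, 0.05, 0, 0, 1], [-0.5, 0.1, 0, 0, 1], [-0.75, 0.15, 0, 0, 1], [-1, 0.2, 0, 0, 1], [-1, 0.2, 0, 0, 1]],
  ],
)

```text
clock: 12.9
tool_pos: [0.4472, 0.9844, 0.4411]
orientation: [-178.5, 28.0, -124.8]
force: [0.7, -0.0, -0.7]
opening: 0.0874
gripper_force: 0.0
```

Request:
carry_out(
  deltas=[
    [[-0.25, 0.05, 0, 0, 1], [-0.5, 0.1, 0, 0, 1], [-0.75, 0.15, 0, 0, 1], [-1, 0.2, 0, 0, 1], [-1, 0.2, 0, 0, 1]],
  ],
)

```text
clock: 13.4
tool_pos: [0.455, 1.0068, 0.4412]
orientation: [-178.7, 30.9, -124.7]
force: [-0.3, -0.2, -0.5]
opening: 0.0876
gripper_force: 0.0
```

Request:
carry_out(
  deltas=[
    [[-0.25, 0.05, 0, 0, 1], [-0.5, 0.1, 0, 0, 1], [-0.75, 0.15, 0, 0, 1], [-1, 0.2, 0, 0, 1], [-1, 0.2, 0, 0, 1]],
  ],
)

```text
clock: 13.9
tool_pos: [0.4604, 1.0252, 0.4486]
orientation: [-178.9, 33.9, -124.7]
force: [0.1, 0.3, -0.7]
opening: 0.0878
gripper_force: 0.0
```

Request:
carry_out(
  deltas=[
    [[-0.25, 0.05, 0, 0, 1], [-0.5, 0.1, 0, 0, 1], [-0.75, 0.15, 0, 0, 1], [-1, 0.2, 0, 0, 1], [-1, 0.2, 0, 0, 1]],
  ],
)

```text
clock: 14.4
tool_pos: [0.4637, 1.0402, 0.4626]
orientation: [-179.2, 36.9, -124.6]
force: [-0.6, 0.2, 1.1]
opening: 0.0882
gripper_force: 0.0
```

Request:
carry_out(
  deltas=[
    [[-0.25, 0.05, 0, 0, 1], [-0.5, 0.1, 0, 0, 1]],
  ],
)

```text
clock: 14.6
tool_pos: [0.4669, 1.0528, 0.4775]
orientation: [-179.4, 39.7, -124.6]
force: [0.6, 0.0, 0.1]
opening: 0.0878
gripper_force: 0.0
```

```bash
cat >> h.py <<'E'
def goal(Xgrasp,off=.019):
    "shift (units) from measured TCP to put the grasp point at Xgrasp"
    o=ctrl.get_obs();R=Ro.from_euler('xyz',o['orientation'],degrees=True).as_matrix()
    q=np.load('q.npy');Rf=Ro.from_euler('z',q[2]).as_matrix();
    t=np.array(Xgrasp)+off*R[:,2]; s=R.T@(t-o['tool_pos'])
    F=Rf.T@R
    print('clk',round(o['clock'],2),'q',o['joint_pos'].round(0),'shift m',s.round(4),'units',(s/.2).round(3))
    print('tool z in bed axes (D,y,N)',np.round([F[:,2]@D,F[1,2],F[:,2]@N],3),'tool y',np.round([F[:,1]@D,F[1,1],F[:,1]@N],3))
    return s
E
python3 - <<'E'
from h import *
q=np.load('q.npy')
print(goal(Tf(q,P0+(.076+.1)*N)[0]))
print(goal(Tf(q,P0+(.076)*N)[0]))
E
```

```text
clk 14.6 q [  81.   53.   72.   17.  -73. -115.] shift m [ 0.7425 -0.5508 -0.3007] units [ 3.713 -2.754 -1.504]
tool z in bed axes (D,y,N) [-0.029  0.002 -1.   ] tool y [0.014 1.    0.002]
[ 0.74250459 -0.55079535 -0.30074555]
clk 14.6 q [  81.   53.   72.   17.  -73. -115.] shift m [ 0.7454 -0.551  -0.2008] units [ 3.727 -2.755 -1.004]
tool z in bed axes (D,y,N) [-0.029  0.002 -1.   ] tool y [0.014 1.    0.002]
[ 0.74539853 -0.55096733 -0.20076758]
```

Request:
carry_out(
  deltas=[
    [[0.2, -0.06, -0.1, 0, 1], [0.44, -0.14, -0.2, 0, 1], [0.67, -0.22, -0.28, 0, 1], [0.9, -0.3, -0.35, 0, 1]],
  ],
)

```text
clock: 15.0
tool_pos: [0.4304, 0.9337, 0.4417]
orientation: [-179.4, 39.7, -124.5]
force: [0.3, 1.1, 1.9]
opening: 0.0878
gripper_force: 0.0
```

Request:
carry_out(
  deltas=[
    [[0.2, -0.06, -0.1, 0, 1], [0.44, -0.14, -0.2, 0, 1], [0.67, -0.22, -0.28, 0, 1], [0.9, -0.3, -0.35, 0, 1]],
  ],
)

```text
clock: 15.4
tool_pos: [0.3764, 0.7536, 0.3844]
orientation: [-179.5, 39.7, -124.6]
force: [0.6, 0.4, 1.5]
opening: 0.0877
gripper_force: 0.0
```

Request:
carry_out(
  deltas=[
    [[0.2, -0.06, -0.1, 0, 1], [0.44, -0.14, -0.2, 0, 1], [0.67, -0.22, -0.28, 0, 1], [0.9, -0.3, -0.35, 0, 1]],
  ],
)

```text
clock: 15.8
tool_pos: [0.3225, 0.5747, 0.3259]
orientation: [-179.5, 39.7, -124.6]
force: [1.3, 0.6, 1.3]
opening: 0.0875
gripper_force: 0.0
```

Request:
carry_out(
  deltas=[
    [[0.2, -0.06, -0.1, 0, 1], [0.44, -0.14, -0.2, 0, 1], [0.67, -0.22, -0.28, 0, 1], [0.9, -0.3, -0.35, 0, 1]],
  ],
)

```text
clock: 16.2
tool_pos: [0.28, 0.4073, 0.2959]
orientation: [179.9, 38.0, -124.7]
force: [-0.1, -0.0, 1.5]
opening: 0.0875
gripper_force: 0.0
```

Run:
```python
from h import *
q=np.load('q.npy')
goal(Tf(q,P0+(.076)*N)[0]);print(ctrl.get_obs()['tool_pos'],ctrl.get_obs()['orientation'])
```

```text
clk 16.2 q [  88.  -23.  -58.   44.  -28. -157.] shift m [ 0.1365 -0.3369  0.0655] units [ 0.683 -1.685  0.327]
tool z in bed axes (D,y,N) [ 0.     0.011 -1.   ] tool y [0.012 1.    0.011]
[0.27995457 0.40730067 0.29585972] [ 179.93197831   37.99461881 -124.73596955]
```

Request:
carry_out(
  deltas=[
    [[-0.12, -0.18, -0.1, 0, 1], [-0.24, -0.38, -0.22, 0, 1], [-0.32, -0.6, -0.36, 0, 1], [-0.32, -0.8, -0.48, 0, 1], [-0.32, -0.98, -0.53, 0, 1]],
  ],
)

```text
clock: 16.7
tool_pos: [0.4235, 0.2935, 0.4152]
orientation: [-179.9, 37.9, -124.5]
force: [1.3, 0.5, -0.2]
opening: 0.0876
gripper_force: 0.0
```

Request:
carry_out(
  deltas=[
    [[0.15, -0.18, -0.04, 0, 1], [0.35, -0.33, -0.08, 0, 1], [0.55, -0.48, -0.12, 0, 1], [0.78, -0.6, -0.14, 0, 1], [1, -0.7, -0.14, 0, 1]],
  ],
)

```text
clock: 17.2
tool_pos: [0.4396, 0.0801, 0.3204]
orientation: [-179.7, 37.8, -124.5]
force: [0.9, -0.7, -1.3]
opening: 0.0878
gripper_force: 0.0
```

Run:
```python
from h import *
q=np.load('q.npy')
goal(Tf(q,P0+(.076)*N)[0]);print(ctrl.get_obs()['tool_pos'],ctrl.get_obs()['orientation'])
```

```text
clk 17.2 q [ 11. -16. -24. -31. -57. -34.] shift m [ 0.011  -0.0186  0.1948] units [ 0.055 -0.093  0.974]
tool z in bed axes (D,y,N) [ 0.003  0.006 -1.   ] tool y [0.015 1.    0.006]
[0.4395901  0.08009756 0.32043459] [-179.69066104   37.82000566 -124.52618361]
```

Request:
carry_out(
  deltas=[
    [[0, 0, 0.2, 0, 1], [0, 0, 0.4, 0, 1], [0, 0, 0.6, 0, 1], [0, 0, 0.65, 0, 1], [0, 0, 0.65, 0, 1]],
  ],
)

```text
clock: 17.7
tool_pos: [0.4844, 0.1468, 0.2147]
orientation: [180.0, 37.5, -124.7]
force: [-0.1, 0.8, 0.5]
opening: 0.0878
gripper_force: 0.0
```

Run:
```python
from h import *
q=np.load('q.npy')
goal(Tf(q,P0+(.076)*N)[0])
a=shot('side');b=shot('top')
cv2.imwrite('pics/k1.png',np.hstack([cv2.resize(p['color'][y:y+130,x:x+130],(400,400),interpolation=cv2.INTER_CUBIC)[:,:,::-1] for p,x,y in((a,190,230),(b,130,160))]))
r=ctrl.spot_point(a,'knob_grip');print(r[:2])
k=Tf(q,M['knob_grip'])[0];print(proj(a,k),proj(b,k))
```

```text
clk 17.7 q [ 20.  -6. -30. -34. -40. -33.] shift m [ 0.0093 -0.0204  0.062 ] units [ 0.046 -0.102  0.31 ]
tool z in bed axes (D,y,N) [ 0.01  0.01 -1.  ] tool y [0.012 1.    0.01 ]
[{'centre': [261.6, 260.1], 'p': 0.5}, {'centre': [256.7, 318.4], 'p': 0.49}]
[258.32113135 315.51373903] [187.271812   227.06587381]
```

View pics/k1.png

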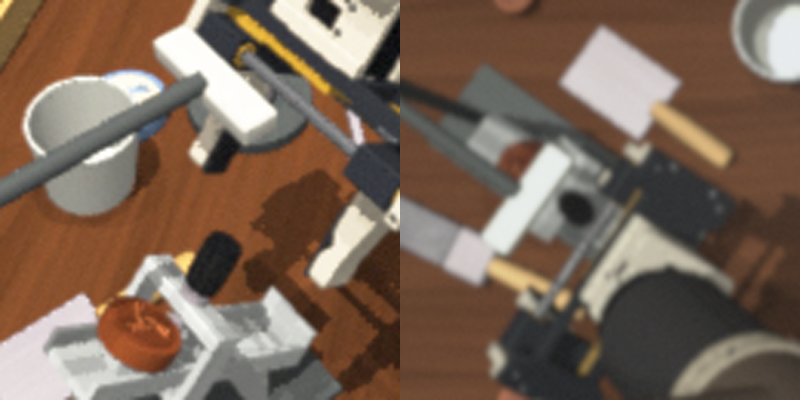

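The crops show the fingers straddling the knob clear of the lamp. A 9 mm shift downhill and 20 mm across will centre them, then descend.

Request:
carry_out(
  deltas=[
    [[0.04, -0.1, 0, 0, 1], [0.045, -0.1, 0.1, 0, 1], [0.045, -0.1, 0.25, 0, 1], [0.045, -0.1, 0.3, 0, 1], [0.045, -0.1, 0.3, 0, 1]],
  ],
)

```text
clock: 18.35
tool_pos: [0.5182, 0.1595, 0.163]
orientation: [-179.9, 37.6, -124.7]
force: [-1.9, 0.1, 0.2]
opening: 0.088
gripper_force: 0.0
```

Request:
carry_out(
  deltas=[
    [[0, 0, 0, 0, -1], [0, 0, 0, 0, -1], [0, 0, 0, 0, -1], [0, 0, 0, 0, -1], [0, 0, 0, 0, -1]],
  ],
)

```text
clock: 18.85
tool_pos: [0.5184, 0.1592, 0.1634]
orientation: [-179.9, 37.6, -124.7]
force: [-0.0, 0.2, 0.4]
opening: 0.0533
gripper_force: 0.0
```

Run:
```python
from h import *
q=np.load('q.npy')
goal(Tf(q,P0+(.076)*N)[0]);o=ctrl.get_obs();print(o['force'],o['opening'],o['gripper_force'])
```

```text
clk 18.85 q [ 18.   2. -28. -40. -35. -25.] shift m [0.0015 0.0004 0.0034] units [0.007 0.002 0.017]
tool z in bed axes (D,y,N) [ 0.007  0.008 -1.   ] tool y [0.013 1.    0.008]
[-0.00138685  0.15750877  0.44605119] 0.05330602215678988 0.0
```

Fingers close about 70 mm/s, so this needs half a second more.

Request:
carry_out(
  deltas=[
    [[0, 0, 0, 0, -1], [0, 0, 0, 0, -1], [0, 0, 0, 0, -1], [0, 0, 0, 0, -1], [0, 0, 0, 0, -1]],
  ],
)

```text
clock: 19.35
tool_pos: [0.517, 0.1601, 0.1627]
orientation: [179.9, 37.6, -124.7]
force: [-5.9, 3.3, 4.7]
opening: 0.0217
gripper_force: 30.0
```

Request:
carry_out(
  deltas=[
    [[0, 0, -0.04, 0, -1], [0, 0, -0.08, 0, -1], [0, 0, -0.1, 0, -1], [0, 0, -0.107, 0, -1], [0, 0, -0.107, 0, -1]],
  ],
)

```text
clock: 19.85
tool_pos: [0.5094, 0.1498, 0.1791]
orientation: [179.8, 37.6, -124.8]
force: [0.1, 9.0, -5.1]
opening: 0.0212
gripper_force: 29.9
```

Request:
carry_out(
  deltas=[
    [[0, 0, 0, 0, -1], [0, 0, 0, 0, -1], [0, 0, 0, 0, -1], [0, 0, 0, 0, -1], [0, 0, 0, 0, -1]],
  ],
)

```text
clock: 20.35
tool_pos: [0.5096, 0.1499, 0.1788]
orientation: [179.8, 37.6, -124.8]
force: [-0.3, 9.2, -5.7]
opening: 0.0213
gripper_force: 29.9
```

Run:
```python
from h import *
q=np.load('q.npy')
goal(Tf(q,P0+(.076)*N)[0]);o=ctrl.get_obs();print(o['force'],o['opening'],o['gripper_force'])
a=shot('side');b=shot('top')
cv2.imwrite('pics/k2.png',np.hstack([cv2.resize(p['color'][y:y+130,x:x+130],(400,400),interpolation=cv2.INTER_CUBIC)[:,:,::-1] for p,x,y in((a,190,260),(b,130,160))]))
for p in(a,b):print([(r['centre'],r['p']) for r in ctrl.search_frame(p,'blank_mid')], proj(p,Tf(q,M['bed_foot'])[0]))
```

```text
clk 20.35 q [ 17.  -0. -28. -38. -37. -26.] shift m [ 0.0009 -0.0015  0.0233] units [ 0.004 -0.008  0.117]
tool z in bed axes (D,y,N) [ 0.008  0.012 -1.   ] tool y [0.011 1.    0.012]
[-0.25250937  9.15734434 -5.69578836] 0.021327455248551154 29.936563968658447
[([276.3, 331.9], 0.93), ([150.1, 376.7], 0.78), ([335.0, 407.1], 0.61), ([229.1, 358.0], 0.26)] [274.58482895 334.60054354]
[([167.7, 155.0], 0.64), ([293.4, 207.7], 0.23)] [207.94471273 237.58580692]
```

View pics/k2.png

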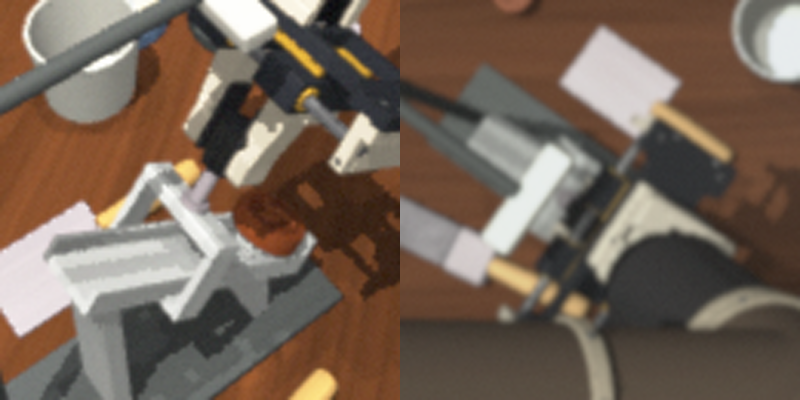

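The blank now rests at the foot of the bed (side picture about (276,332)). I'll pull the last bit to be sure of the stop, then lower the knob and let go.

Request:
carry_out(
  deltas=[
    [[0, 0, -0.01, 0, -1], [0, 0, -0.015, 0, -1], [0, 0, -0.015, 0, -1]],
  ],
)

```text
clock: 20.85
tool_pos: [0.5091, 0.1494, 0.1796]
orientation: [179.7, 37.6, -125.0]
force: [16.0, 20.1, -26.9]
opening: 0.0214
gripper_force: 29.8
```

Request:
carry_out(
  deltas=[
    [[0, 0, 0.05, 0, -1], [0, 0, 0.1, 0, -1], [0, 0, 0.115, 0, -1], [0, 0, 0.115, 0, 0.2], [0, 0, 0.115, 0, 0.2]],
  ],
)

```text
clock: 21.35
tool_pos: [0.5179, 0.1586, 0.1639]
orientation: [-179.9, 37.6, -124.7]
force: [-1.1, -0.9, -0.0]
opening: 0.0321
gripper_force: 0.0
```

Request:
carry_out(
  deltas=[
    [[0, 0, 0, 0, 0.5], [0, 0, 0, 0, 0.5], [0, 0, -0.1, 0, 0.7], [0, 0, -0.35, 0, 0.7], [0, 0, -0.5, 0, 0.7]],
  ],
)

```text
clock: 21.85
tool_pos: [0.4826, 0.1073, 0.2454]
orientation: [-179.8, 37.6, -124.6]
force: [0.7, 0.0, 0.7]
opening: 0.071
gripper_force: 0.0
```

Run:
```python
from h import *
q=np.load('q.npy')
X=Tf(q,P0+.095*D+.021*N)[0]
goal(X,.012)
a=shot('side');b=shot('top')
cv2.imwrite('pics/k3.png',np.hstack([cv2.resize(p['color'][y:y+130,x:x+130],(400,400),interpolation=cv2.INTER_CUBIC)[:,:,::-1] for p,x,y in((a,210,250),(b,130,160))]))
for p in(a,b):
    print([(np.round(r['centre']),r['p']) for r in ctrl.spot_point(p,'knob_grip')], proj(p,Tf(q,M['knob_grip'])[0]))
    print([(np.round(r['centre']),r['p']) for r in ctrl.search_frame(p,'blank_mid')], proj(p,X))
```

```text
clk 21.85 q [ 13.  -8. -27. -34. -47. -30.] shift m [0.0962 0.0018 0.1555] units [0.481 0.009 0.778]
tool z in bed axes (D,y,N) [ 0.007  0.007 -1.   ] tool y [0.014 1.    0.007]
[(array([257., 315.]), 0.67)] [258.32113135 315.51373903]
[(array([278., 334.]), 0.91), (array([150., 374.]), 0.75), (array([337., 405.]), 0.71)] [276.24171319 331.96002266]
[(array([188., 224.]), 0.66)] [187.271812   227.06587381]
[(array([205., 232.]), 0.62), (array([172., 291.]), 0.57), (array([165., 154.]), 0.55)] [208.9008967  238.45839885]
```

View pics/k3.png

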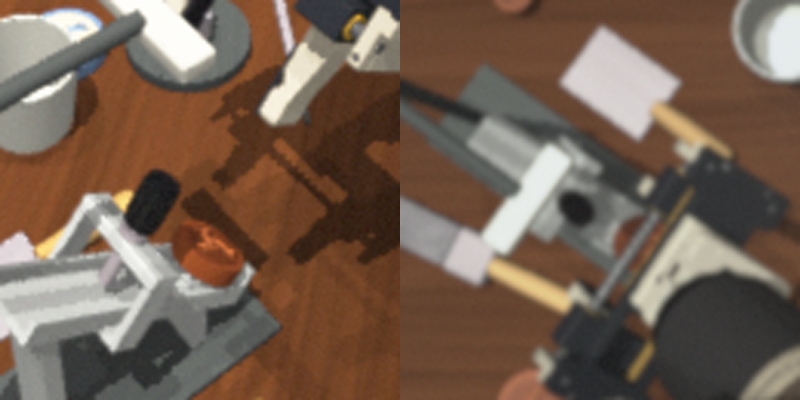

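Knob is home (side (257,315), as at the start) and the blank lies against the foot stop at side (278,334). Next I go over the blank.

Request:
carry_out(
  deltas=[
    [[0.2, 0, 0, 0, 0.9], [0.4, 0, 0.1, 0, 0.9], [0.49, 0.01, 0.3, 0, 0.9], [0.49, 0.01, 0.5, 0, 0.9], [0.49, 0.01, 0.5, 0, 0.9]],
  ],
)

```text
clock: 22.65
tool_pos: [0.4703, 0.0968, 0.0984]
orientation: [179.5, 37.3, -125.1]
force: [-0.6, 0.1, -0.4]
opening: 0.0831
gripper_force: 0.0
```

Run:
```python
from h import *
q=np.load('q.npy')
goal(Tf(q,P0+.095*D+.013*N)[0],0); o=ctrl.get_obs();print(o['orientation'],o['opening'])
a=shot('side');r=ctrl.silhouettes(a,'blank_mid')
for x in r[:1]:
    print(x['p'],x['centre']); m=x['mask']; ys,xs=np.where(m);print(xs.min(),xs.max(),ys.min(),ys.max())
# predicted disc outline
def outl(d):
    th=np.linspace(0,6.28,60);c=P0+d*D
    P=[c+n*N+.025*(np.cos(t)*D+np.sin(t)*np.array([0,1,0])) for t in th for n in(.014,.028)]
    U=np.array([proj(a,X) for X in Tf(q,P)]);return U.min(0).round(1),U.max(0).round(1),U.mean(0).round(1)
for d in(.09,.095,.1):print(d,outl(d))
```

```text
clk 22.65 q [  5.   5. -33. -50. -38.  -4.] shift m [-0.0063 -0.0032  0.0445] units [-0.032 -0.016  0.223]
tool z in bed axes (D,y,N) [ 0.013  0.014 -1.   ] tool y [0.007 1.    0.014]
[ 179.49676328   37.25589169 -125.10582796] 0.08309413198160297
0.92 [336.2, 406.4]
317 353 391 419
0.09 (array([262.4, 321.2]), array([287.1, 343.6]), array([274.9, 332.3]))
0.095 (array([264., 321.]), array([288.5, 343.3]), array([276.3, 332. ]))
0.1 (array([265.5, 320.9]), array([289.9, 343. ]), array([277.8, 331.8]))
```

Request:
carry_out(
  deltas=[
    [[-0.02, -0.015, 0.08, 0, 0.9], [-0.02, -0.015, 0.17, 0, 0.9], [-0.02, -0.015, 0.215, 0, 0.4], [-0.02, -0.015, 0.22, 0, -1], [-0.02, -0.015, 0.22, 0, -1]],
  ],
)

```text
clock: 23.25
tool_pos: [0.4916, 0.1186, 0.0723]
orientation: [-179.9, 37.6, -124.6]
force: [-0.2, -0.3, 0.2]
opening: 0.0651
gripper_force: 0.0
```

Request:
carry_out(
  deltas=[
    [[0, 0, 0, 0, -1], [0, 0, 0, 0, -1], [0, 0, 0, 0, -1], [0, 0, 0, 0, -1], [0, 0, 0, 0, -1]],
  ],
)

```text
clock: 23.75
tool_pos: [0.4901, 0.1196, 0.0724]
orientation: [179.9, 37.6, -124.7]
force: [-5.7, 2.0, 5.2]
opening: 0.0492
gripper_force: 30.0
```

Run:
```python
from h import *
q=np.load('q.npy')
goal(Tf(q,P0+.095*D+.013*N)[0],0);o=ctrl.get_obs();print(o['force'],o['opening'],o['gripper_force'])
```

```text
clk 23.75 q [  7.   9. -31. -54. -35.   0.] shift m [0.0019 0.0003 0.0057] units [0.01  0.001 0.028]
tool z in bed axes (D,y,N) [ 0.007  0.011 -1.   ] tool y [0.013 1.    0.011]
[-5.69500738  1.98801001  5.15968239] 0.049210046261058 30.00195175409317
```

Request:
carry_out(
  deltas=[
    [[0, 0, -0.05, 0, -1], [0, 0, -0.15, 0, -1], [0, 0, -0.3, 0, -1], [0, 0.1, -0.45, 0, -1], [-0.05, 0.3, -0.55, 0, -1]],
  ],
)

```text
clock: 24.25
tool_pos: [0.4098, 0.1017, 0.1662]
orientation: [-179.8, 37.6, -125.0]
force: [-0.8, 3.1, 1.0]
opening: 0.049
gripper_force: 30.0
```

Request:
carry_out(
  deltas=[
    [[-0.1, 0.2, 0, 0, -1], [-0.3, 0.35, 0, 0, -1], [-0.5, 0.5, 0, 0, -1], [-0.7, 0.65, 0, 0, -1], [-0.85, 0.8, 0, 0, -1]],
  ],
)

```text
clock: 24.75
tool_pos: [0.3782, 0.1892, 0.2078]
orientation: [-179.5, 36.8, -124.9]
force: [1.0, -1.0, -1.2]
opening: 0.0492
gripper_force: 30.0
```

Request:
carry_out(
  deltas=[
    [[-0.05, 0.2, 0, 0, -1], [-0.1, 0.4, 0, 0, -1], [-0.1, 0.6, 0, 0, -1]],
  ],
)

```text
clock: 25.05
tool_pos: [0.3315, 0.2571, 0.2439]
orientation: [178.5, 35.2, -124.9]
force: [0.8, 1.5, -1.8]
opening: 0.049
gripper_force: 30.0
```

Run:
```python
from h import *
goal([.28,.407,.3],0);o=ctrl.get_obs();print(o['tool_pos'],o['orientation'],o['joint_pos'].round(1),o['opening'],o['gripper_force'])
```

```text
clk 25.05 q [  72.  -30.  -58.   18.  -29. -120.] shift m [-0.1087  0.1278  0.0114] units [-0.543  0.639  0.057]
tool z in bed axes (D,y,N) [ 0.049  0.033 -0.998] tool y [0.008 0.999 0.033]
[0.33146759 0.25711727 0.24386337] [ 178.50830768   35.24554128 -124.92941251] [  72.4  -30.2  -58.2   17.8  -28.7 -119.9] 0.049045160638751466 29.98790591955185
```

Request:
carry_out(
  deltas=[
    [[0.2, 0.1, -0.08, 0, -1], [0.4, 0.2, -0.16, 0, -1], [0.6, 0.2, -0.24, 0, -1], [0.8, 0.2, -0.32, 0, -1], [1, 0.2, -0.4, 0, -1]],
  ],
)

```text
clock: 25.55
tool_pos: [0.2784, 0.1164, 0.2222]
orientation: [176.3, 34.8, -124.6]
force: [1.4, -2.0, -2.0]
opening: 0.0493
gripper_force: 30.0
```

Run:
```python
from h import *
o=ctrl.get_obs();print(o['tool_pos'],o['orientation'],o['joint_pos'].round(1),o['opening'],o['gripper_force'])
```

```text
[0.27838867 0.11637906 0.22222448] [ 176.3161954    34.75649974 -124.595994  ] [  66.9  -49.8  -58.2    3.9  -46.9 -102.1] 0.04932479459582705 29.99280095100403
```

Run:
```python
from h import *
o=ctrl.get_obs();R=Ro.from_euler('xyz',o['orientation'],degrees=True).as_matrix()
W=[o['tool_pos'],[.35,-.05,.33],[.42,-.24,.42],[.33,-.45,.43],[.12,-.56,.43],[-.11,-.6,.43],[-.33,-.56,.43]]
for a,b in zip(W,W[1:]):
    d=np.array(b)-a;print(b,np.linalg.norm(d).round(3),(R.T@d/.2).round(3))
```

```text
[0.35, -0.05, 0.33] 0.211 [ 0.088 -0.719 -0.765]
[0.42, -0.24, 0.42] 0.222 [ 0.223 -0.781 -0.754]
[0.33, -0.45, 0.43] 0.229 [ 0.892 -0.182 -0.693]
[0.12, -0.56, 0.43] 0.237 [ 0.862  0.589 -0.561]
[-0.11, -0.6, 0.43] 0.233 [ 0.672  0.861 -0.412]
[-0.33, -0.56, 0.43] 0.224 [ 0.378  1.034 -0.196]
```

Request:
carry_out(
  deltas=[
    [[0, -0.13, -0.18, 0, -1], [0.02, -0.28, -0.36, 0, -1], [0.04, -0.42, -0.52, 0, -1], [0.06, -0.57, -0.66, 0, -1], [0.09, -0.72, -0.77, 0, -1]],
  ],
)

```text
clock: 26.05
tool_pos: [0.2721, 0.0451, 0.2435]
orientation: [176.0, 30.2, -125.8]
force: [0.6, -0.6, -1.5]
opening: 0.0492
gripper_force: 30.0
```

Request:
carry_out(
  deltas=[
    [[0.04, -0.16, -0.15, 0, -1], [0.09, -0.31, -0.3, 0, -1], [0.13, -0.47, -0.45, 0, -1], [0.18, -0.62, -0.6, 0, -1], [0.22, -0.78, -0.75, 0, -1]],
  ],
)

```text
clock: 26.55
tool_pos: [0.3372, -0.1249, 0.3327]
orientation: [176.0, 30.1, -125.9]
force: [2.1, 0.3, 0.4]
opening: 0.0492
gripper_force: 30.0
```

Request:
carry_out(
  deltas=[
    [[0.18, -0.04, -0.14, 0, -1], [0.36, -0.08, -0.28, 0, -1], [0.54, -0.12, -0.42, 0, -1], [0.71, -0.15, -0.56, 0, -1], [0.89, -0.18, -0.7, 0, -1]],
  ],
)

```text
clock: 27.05
tool_pos: [0.243, -0.3313, 0.3617]
orientation: [176.0, 30.1, -125.8]
force: [1.4, 0.7, -0.1]
opening: 0.0491
gripper_force: 30.0
```

Run:
```python
from h import *
o=ctrl.get_obs();print(o['tool_pos'],o['orientation'],o['joint_pos'].round(1),o['opening'],o['gripper_force'])
R=Ro.from_euler('xyz',o['orientation'],degrees=True).as_matrix()
W=[o['tool_pos'],[.12,-.6,.43],[-.11,-.62,.43],[-.33,-.58,.43]]
for a,b in zip(W,W[1:]):
    d=np.array(b)-a;print(b,np.linalg.norm(d).round(3),(R.T@d/.2).round(3))
```

```text
[ 0.24295841 -0.33132735  0.36171946] [ 175.99090102   30.05882819 -125.82556123] [ -53.9    3.4    0.6  -27.4 -100.3   17.3] 0.04905661505258755 29.99171018600464
[0.12, -0.6, 0.43] 0.303 [ 1.083 -0.216 -1.039]
[-0.11, -0.62, 0.43] 0.231 [ 0.653  0.898 -0.316]
[-0.33, -0.58, 0.43] 0.224 [ 0.417  1.023 -0.17 ]
```

Request:
carry_out(
  deltas=[
    [[0.18, -0.02, -0.16, 0, -1], [0.35, -0.03, -0.32, 0, -1], [0.52, -0.02, -0.47, 0, -1], [0.69, 0.02, -0.6, 0, -1], [0.84, 0.12, -0.72, 0, -1]],
  ],
)

```text
clock: 27.55
tool_pos: [0.1046, -0.5002, 0.4021]
orientation: [175.9, 30.1, -125.8]
force: [0.5, -0.6, -1.2]
opening: 0.0488
gripper_force: 30.0
```

Request:
carry_out(
  deltas=[
    [[0.17, 0.15, -0.1, 0, -1], [0.34, 0.3, -0.2, 0, -1], [0.5, 0.46, -0.28, 0, -1], [0.66, 0.62, -0.36, 0, -1], [0.82, 0.78, -0.44, 0, -1]],
  ],
)

```text
clock: 28.05
tool_pos: [-0.1295, -0.5666, 0.4063]
orientation: [175.9, 30.0, -125.8]
force: [0.4, -1.3, -0.6]
opening: 0.0491
gripper_force: 30.0
```

Request:
carry_out(
  deltas=[
    [[0.17, 0.15, -0.08, 0, -1], [0.34, 0.3, -0.16, 0, -1], [0.52, 0.4, -0.24, 0, -1], [0.72, 0.45, -0.36, 0, -1], [0.94, 0.45, -0.5, 0, -1]],
  ],
)

```text
clock: 28.55
tool_pos: [-0.3127, -0.6697, 0.3921]
orientation: [175.7, 29.4, -126.1]
force: [-28.7, -106.0, 101.2]
opening: 0.0488
gripper_force: 30.0
```

```bash
cat >> h.py <<'E'
def st():
    o=ctrl.get_obs();R=Ro.from_euler('xyz',o['orientation'],degrees=True).as_matrix();z=R[:,2];t=o['tool_pos']
    print('clk',round(o['clock'],2),t.round(3),'r',np.hypot(*t[:2]).round(3),'az',np.degrees(np.arctan2(t[1],t[0])).round(1),'q',o['joint_pos'].round(1),'grip',o['opening'].round(4))
    print('tilt',np.degrees(np.arccos(-z[2])).round(2),'opp az',np.degrees(np.arctan2(-z[1],-z[0])).round(1),o['orientation'].round(1))
    az=np.arctan2(t[1],t[0])
    for n,d in(('radial',[np.cos(az),np.sin(az),0]),('az+',[-np.sin(az),np.cos(az),0]),('up',[0,0,1])):print(n,(R.T@d).round(2))
E
python3 -c "
from h import *
st()"
```

```text
Traceback (most recent call last):
  File "h.py", line 36, in st
    print('clk',round(o['clock'],2),t.round(3),'r',np.hypot(*t[:2]).round(3),'az',np.degrees(np.arctan2(t[1],t[0])).round(1),'q',o['joint_pos'].round(1),'grip',o['opening'].round(4))
                                                                                                                                                                ^^^^^^^^^^^^^^^^^^
AttributeError: 'float' object has no attribute 'round'
```

```bash
sed -i "s/o\['opening'\].round(4)/round(o['opening'],4),o['force'].round(1),o['moment'].round(1),o['qvel'].round(0)/" h.py; python3 -c "
from h import *
st();shot('top','t5')"
```

```text
clk 28.55 [-0.313 -0.67   0.392] r 0.739 az -115.0 q [-103.8   50.3   71.7  -10.5 -140.    62.5] grip 0.0488 [ -28.7 -106.   101.2] [-20.7   4.5  -3.2] [ -7.  28.   4.   7. -39.   4.]
tilt 29.71 opp az -117.5 [ 175.7   29.4 -126.1]
radial [ 0.85 -0.16 -0.5 ]
az+ [-0.17 -0.99  0.02]
up [-0.49  0.06 -0.87]
```

View pics/t5.png

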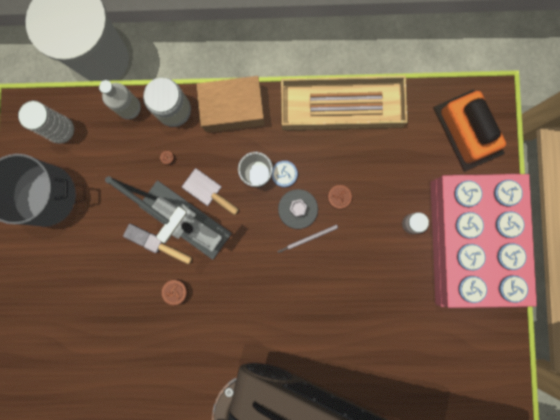

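The view is clear and the blank is still held. The force spike came as joint 3 reached its range end at speed; I'll ease off and push more gently here to bring the tool upright.

Request:
carry_out(
  deltas=[
    [[0.05, 0, 0, 0, -1], [0.15, 0, -0.02, 0, -1], [0.35, 0, -0.05, 0, -1], [0.6, 0, -0.1, 0, -1], [0.85, 0, -0.15, 0, -1]],
  ],
)

```text
clock: 29.1
tool_pos: [-0.3501, -0.7073, 0.3136]
orientation: [176.1, 27.5, -125.5]
force: [-0.2, 0.4, -1.4]
opening: 0.0488
gripper_force: 30.0
```

```bash
python3 -c "
from h import *
st()"
```

```text
clk 29.1 [-0.35  -0.707  0.314] r 0.789 az -116.3 q [-105.1   55.3   71.7   -7.6 -133.4   66.6] grip 0.0488 [-0.2  0.4 -1.4] [-1.5  0.9  0.1] [-4. 12. -0.  4. 11.  7.]
tilt 27.76 opp az -117.1 [ 176.1   27.5 -125.5]
radial [ 0.88 -0.13 -0.47]
az+ [-0.14 -0.99  0.01]
up [-0.46  0.06 -0.88]
```

Request:
carry_out(
  deltas=[
    [[0.22, -0.02, -0.12, 0, -1], [0.44, -0.04, -0.24, 0, -1], [0.66, -0.06, -0.36, 0, -1], [0.88, -0.08, -0.48, 0, -1], [1, -0.1, -0.55, 0, -1]],
  ],
)

```text
clock: 29.6
tool_pos: [-0.3726, -0.7321, 0.2604]
orientation: [176.1, 25.7, -125.4]
force: [0.6, -0.2, -0.2]
opening: 0.0492
gripper_force: 30.0
```

Request:
carry_out(
  deltas=[
    [[0.22, -0.02, -0.12, 0, -1], [0.44, -0.04, -0.24, 0, -1], [0.66, -0.06, -0.36, 0, -1], [0.88, -0.08, -0.48, 0, -1], [1, -0.1, -0.55, 0, -1]],
  ],
)

```text
clock: 30.1
tool_pos: [-0.3916, -0.7532, 0.2176]
orientation: [176.1, 23.6, -125.3]
force: [0.1, -0.1, -1.3]
opening: 0.0491
gripper_force: 30.0
```

```bash
python3 -c "
from h import *
st()"
```

```text
clk 30.1 [-0.392 -0.753  0.218] r 0.849 az -117.5 q [-106.2   60.9   71.7   -4.6 -124.3   69.9] grip 0.0491 [ 0.1 -0.1 -1.3] [-1.3  0.7 -0. ] [-1.  4.  0.  1.  4.  1.]
tilt 23.95 opp az -115.6 [ 176.1   23.6 -125.3]
radial [ 0.91 -0.11 -0.41]
az+ [-0.12 -0.99 -0.01]
up [-0.4   0.06 -0.91]
```

Request:
carry_out(
  deltas=[
    [[0.22, -0.03, -0.15, 0, -1], [0.44, -0.06, -0.3, 0, -1], [0.66, -0.09, -0.45, 0, -1], [0.88, -0.12, -0.6, 0, -1], [1, -0.15, -0.7, 0, -1]],
  ],
)

```text
clock: 30.6
tool_pos: [-0.4007, -0.7706, 0.1965]
orientation: [176.1, 21.4, -125.1]
force: [1.4, 0.8, -1.0]
opening: 0.0486
gripper_force: 30.0
```

Request:
carry_out(
  deltas=[
    [[0.21, -0.03, -0.15, 0, -1], [0.42, -0.06, -0.3, 0, -1], [0.64, -0.09, -0.45, 0, -1], [0.86, -0.12, -0.6, 0, -1], [1, -0.15, -0.7, 0, -1]],
  ],
)

```text
clock: 31.1
tool_pos: [-0.408, -0.7862, 0.1841]
orientation: [176.2, 19.1, -125.0]
force: [0.3, -0.2, -0.4]
opening: 0.0489
gripper_force: 30.0
```

```bash
python3 -c "
from h import *
st()"
```

```text
clk 31.1 [-0.408 -0.786  0.184] r 0.886 az -117.4 q [-106.    62.5   71.6   -2.8 -118.4   70.8] grip 0.0489 [ 0.3 -0.2 -0.4] [-1.1  0.5  0. ] [ 0.  2.  0.  0.  2. -0.]
tilt 19.42 opp az -113.5 [ 176.2   19.1 -125. ]
radial [ 0.94 -0.11 -0.33]
az+ [-0.12 -0.99 -0.02]
up [-0.33  0.06 -0.94]
```

Request:
carry_out(
  deltas=[
    [[0.18, -0.12, -0.14, 0, -1], [0.38, -0.25, -0.3, 0, -1], [0.6, -0.38, -0.45, 0, -1], [0.82, -0.5, -0.6, 0, -1], [1, -0.6, -0.7, 0, -1]],
  ],
)

```text
clock: 31.6
tool_pos: [-0.3675, -0.8233, 0.1763]
orientation: [176.4, 16.6, -124.8]
force: [-0.4, 0.6, -1.2]
opening: 0.0485
gripper_force: 30.0
```

Request:
carry_out(
  deltas=[
    [[0.2, -0.08, -0.14, 0, -1], [0.42, -0.15, -0.3, 0, -1], [0.64, -0.2, -0.45, 0, -1], [0.86, -0.25, -0.6, 0, -1], [1, -0.3, -0.7, 0, -1]],
  ],
)

```text
clock: 32.1
tool_pos: [-0.3627, -0.8418, 0.1748]
orientation: [176.7, 14.1, -124.7]
force: [0.3, 0.8, -1.0]
opening: 0.049
gripper_force: 30.0
```

Request:
carry_out(
  deltas=[
    [[0.22, -0.02, -0.14, 0, -1], [0.44, -0.04, -0.3, 0, -1], [0.66, -0.06, -0.45, 0, -1], [0.88, -0.08, -0.6, 0, -1], [1, -0.1, -0.7, 0, -1]],
  ],
)

```text
clock: 32.6
tool_pos: [-0.3797, -0.8493, 0.1804]
orientation: [176.9, 11.6, -124.5]
force: [0.0, 0.5, -2.0]
opening: 0.0494
gripper_force: 30.0
```

```bash
python3 -c "
from h import *
st()"
```

```text
clk 32.6 [-0.38  -0.849  0.18 ] r 0.93 az -114.1 q [-102.8   62.2   71.6   -1.5 -111.4   68.2] grip 0.0494 [ 0.   0.5 -2. ] [-0.7  0.3 -0. ] [-1. -0. -0.  0. -0.  1.]
tilt 12.02 opp az -109.3 [ 176.9   11.6 -124.5]
radial [ 0.96 -0.17 -0.21]
az+ [-0.18 -0.98 -0.02]
up [-0.2   0.05 -0.98]
```

Request:
carry_out(
  deltas=[
    [[0.16, -0.16, -0.1, 0, -1], [0.34, -0.32, -0.2, 0, -1], [0.54, -0.48, -0.3, 0, -1], [0.75, -0.62, -0.4, 0, -1], [0.95, -0.75, -0.5, 0, -1]],
  ],
)

```text
clock: 33.1
tool_pos: [-0.3225, -0.8929, 0.1686]
orientation: [177.3, 9.1, -124.3]
force: [-0.9, 0.9, -0.1]
opening: 0.049
gripper_force: 30.0
```

Request:
carry_out(
  deltas=[
    [[0.2, -0.14, -0.1, 0, -1], [0.4, -0.26, -0.2, 0, -1], [0.6, -0.38, -0.3, 0, -1], [0.82, -0.46, -0.4, 0, -1], [1, -0.5, -0.5, 0, -1]],
  ],
)

```text
clock: 33.6
tool_pos: [-0.2978, -0.9214, 0.1624]
orientation: [177.8, 6.5, -124.2]
force: [-0.5, 0.4, -0.6]
opening: 0.0489
gripper_force: 30.0
```

Request:
carry_out(
  deltas=[
    [[0.22, -0.05, -0.1, 0, -1], [0.44, -0.1, -0.2, 0, -1], [0.66, -0.15, -0.3, 0, -1], [0.88, -0.2, -0.4, 0, -1], [1, -0.25, -0.5, 0, -1]],
  ],
)

```text
clock: 34.1
tool_pos: [-0.3105, -0.9352, 0.1645]
orientation: [178.2, 3.8, -124.2]
force: [0.1, -0.5, -1.1]
opening: 0.0491
gripper_force: 30.0
```

```bash
python3 -c "
from h import *
st()"
```

```text
clk 34.1 [-0.31  -0.935  0.164] r 0.985 az -108.4 q [ -97.2   63.    71.6   -0.2 -102.8   63.1] grip 0.0491 [ 0.1 -0.5 -1.1] [-0.2  0.1  0. ] [ 0. -1.  0.  0. -0.  0.]
tilt 4.18 opp az -99.3 [ 178.2    3.8 -124.2]
radial [ 0.96 -0.27 -0.07]
az+ [-0.27 -0.96 -0.01]
up [-0.07  0.03 -1.  ]
```

Request:
carry_out(
  deltas=[
    [[0.16, -0.18, -0.05, 0, -1], [0.34, -0.36, -0.1, 0, -1], [0.54, -0.54, -0.15, 0, -1], [0.75, -0.7, -0.2, 0, -1], [0.95, -0.85, -0.25, 0, -1]],
  ],
)

```text
clock: 34.6
tool_pos: [-0.251, -0.9783, 0.1443]
orientation: [178.9, 1.1, -124.0]
force: [-1.0, -0.7, -0.2]
opening: 0.0488
gripper_force: 30.0
```

Request:
carry_out(
  deltas=[
    [[0.2, -0.14, -0.1, 0, -1], [0.4, -0.26, -0.2, 0, -1], [0.6, -0.38, -0.3, 0, -1]],
  ],
)

```text
clock: 34.9
tool_pos: [-0.2346, -0.9984, 0.1582]
orientation: [179.7, -1.8, -124.0]
force: [0.2, 0.8, -1.1]
opening: 0.0489
gripper_force: 30.0
```

```bash
cat >> h.py <<'E'
def way(*W):
    o=ctrl.get_obs();R=Ro.from_euler('xyz',o['orientation'],degrees=True).as_matrix();a=o['tool_pos']
    for b in W:
        d=np.array(b)-a;print(b,np.linalg.norm(d).round(3),(R.T@d/.2).round(3));a=np.array(b)
E
python3 - <<'E'
from h import *
st()
way([-.18,-.8,.28],[-.02,-.66,.34],[.18,-.55,.35],[.38,-.40,.35],[.5,-.2,.3])
E
```

```text
clk 34.9 [-0.235 -0.998  0.158] r 1.026 az -103.2 q [-92.   63.6  71.7   1.2 -96.8  58.1] grip 0.0489 [ 0.2  0.8 -1.1] [ 0.2  0.  -0. ] [ 2. -1. -0.  0. -0. -2.]
tilt 1.79 opp az 46.8 [ 179.7   -1.8 -124. ]
radial [ 0.93 -0.36  0.03]
az+ [-0.35 -0.93 -0.02]
up [ 0.03  0.   -1.  ]
[-0.18, -0.8, 0.28] 0.239 [-0.956  0.332 -0.637]
[-0.02, -0.66, 0.34] 0.221 [-1.018 -0.27  -0.333]
[0.18, -0.55, 0.35] 0.228 [-1.013 -0.521 -0.084]
[0.38, -0.4, 0.35] 0.25 [-1.181 -0.409 -0.038]
[0.5, -0.2, 0.3] 0.239 [-1.172  0.061  0.214]
```

Request:
carry_out(
  deltas=[
    [[-0.15, 0.06, -0.12, 0, -1], [-0.35, 0.13, -0.26, 0, -1], [-0.55, 0.2, -0.4, 0, -1], [-0.75, 0.27, -0.52, 0, -1], [-0.95, 0.33, -0.64, 0, -1]],
  ],
)

```text
clock: 35.4
tool_pos: [-0.1811, -0.7987, 0.2819]
orientation: [179.7, -1.7, -124.1]
force: [0.3, -0.3, -0.1]
opening: 0.0488
gripper_force: 30.0
```

Request:
carry_out(
  deltas=[
    [[-0.2, -0.06, -0.07, 0, -1], [-0.4, -0.11, -0.14, 0, -1], [-0.6, -0.16, -0.2, 0, -1], [-0.8, -0.22, -0.27, 0, -1], [-1, -0.27, -0.33, 0, -1]],
  ],
)

```text
clock: 35.9
tool_pos: [-0.0221, -0.6627, 0.3414]
orientation: [179.8, -1.7, -124.1]
force: [2.2, -0.0, -0.4]
opening: 0.0494
gripper_force: 30.0
```

Request:
carry_out(
  deltas=[
    [[-0.2, -0.1, -0.02, 0, -1], [-0.4, -0.21, -0.04, 0, -1], [-0.6, -0.31, -0.06, 0, -1], [-0.8, -0.42, -0.08, 0, -1], [-1, -0.52, -0.08, 0, -1]],
  ],
)

```text
clock: 36.4
tool_pos: [0.1767, -0.5554, 0.3511]
orientation: [179.8, -1.7, -124.1]
force: [0.1, -0.4, -1.2]
opening: 0.0491
gripper_force: 30.0
```

Request:
carry_out(
  deltas=[
    [[-0.22, -0.08, 0, 0, -1], [-0.44, -0.16, 0, 0, -1], [-0.66, -0.24, 0, 0, -1], [-0.88, -0.32, 0, 0, -1], [-1, -0.4, 0, 0, -1]],
  ],
)

```text
clock: 36.9
tool_pos: [0.3553, -0.4334, 0.3445]
orientation: [179.8, -1.6, -124.0]
force: [0.0, -0.2, -1.0]
opening: 0.0492
gripper_force: 30.0
```

Run:
```python
from h import *
st()
b=shot('top')
for n in('pocket','stand'):
    for r in ctrl.spot_point(b,n)[:2]:print(n,np.round(r['centre'],1),r['p'],onz(b,r['centre'],.037 if n=='pocket' else 0).round(4))
r=ctrl.silhouettes(b,'stand')[0];m=r['mask'].astype(np.uint8);c,rad=cv2.minEnclosingCircle(np.argwhere(m)[:,::-1].astype(np.float32))
print(r['p'],c,rad,onz(b,c,.013))
x,y=272,183
im=cv2.resize(b['color'][y:y+50,x:x+50],(600,600),interpolation=cv2.INTER_CUBIC)[:,:,::-1];cv2.imwrite('pics/hub.png',im)
way([.567,-.122,.2])
```

```text
clk 36.9 [ 0.355 -0.433  0.345] r 0.56 az -50.7 q [-29.5   6.4  -3.5   1.6 -80.4  -4.7] grip 0.0492 [ 0.  -0.2 -1. ] [-0.1 -0.  -0. ] [ 24.   9.  10.   0.  -1. -23.]
tilt 1.61 opp az 50.2 [ 179.8   -1.6 -124. ]
radial [ 0.29 -0.96  0.01]
az+ [-0.96 -0.29 -0.03]
up [ 0.03  0.   -1.  ]
stand [296.4 209.1] 0.95 [ 0.5688 -0.1165  0.    ]
0.67 (297.9624938964844, 208.0) 20.062530517578125 [ 0.57061746 -0.12062284  0.013     ]
[0.567, -0.122, 0.2] 0.405 [-1.913 -0.011  0.665]
```

View pics/hub.png

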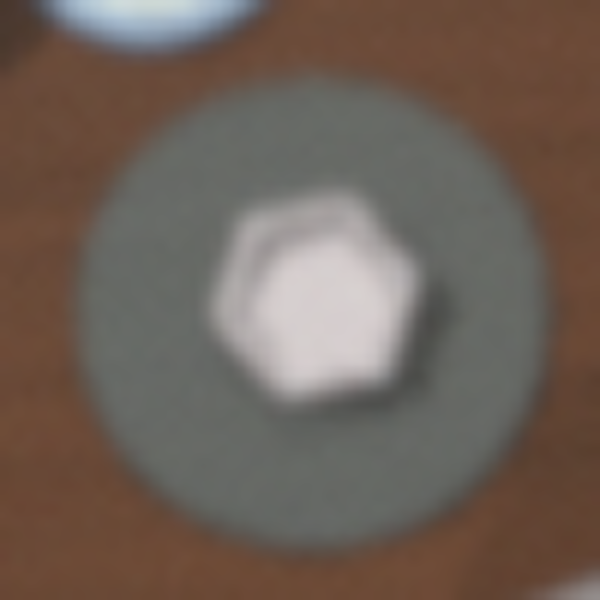

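The crop shows the hub sharply: base circle centred at crop (315,312), hub corners at about (355,188), (425,275), (390,385), (288,408), (210,305), (245,205).

Request:
carry_out(
  deltas=[
    [[-0.2, 0, 0.04, -0.01, -1], [-0.4, 0, 0.1, -0.02, -1], [-0.6, 0, 0.16, -0.03, -1], [-0.8, 0, 0.24, -0.039, -1], [-0.98, 0, 0.32, -0.039, -1]],
  ],
)

```text
clock: 37.6
tool_pos: [0.4622, -0.274, 0.2739]
orientation: [179.4, -1.5, -110.0]
force: [1.4, -0.3, -0.8]
opening: 0.0489
gripper_force: 30.0
```

Run:
```python
from h import *
b=shot('top')
f=lambda u,v:(272+(u+.5)/12-.5,183+(v+.5)/12-.5)
print('base',onz(b,f(315,312),.014),'hub',onz(b,f(318.8,294.3),.05))
V=np.array([onz(b,f(*p),.05)[:2] for p in((355,188),(425,275),(390,385),(288,408),(210,305),(245,205))])
d=V-V.mean(0);print(np.degrees(np.arctan2(d[:,1],d[:,0]))%60,np.hypot(*d.T))
st();way([.568,-.122,.15])
```

```text
base [ 0.56902516 -0.12009988  0.014     ] hub [ 0.56968621 -0.12017562  0.05      ]
[40.27819847 39.37765993 36.97865549 43.93337976 34.73905662 38.45228753] [0.0253124  0.02418282 0.02587841 0.02651268 0.02450909 0.02605865]
clk 37.65 [ 0.463 -0.271  0.271] r 0.537 az -30.3 q [ -8.4   6.3 -12.9   1.3 -71.9 -12. ] grip 0.0489 [ 0.7  3.1 -4.3] [ 0.8 -0.1  0. ] [-3.  0.  1.  0. -4.  6.]
tilt 1.61 opp az 40.4 [ 179.2   -1.4 -110. ]
radial [ 0.18 -0.98 -0.01]
az+ [-0.98 -0.18 -0.03]
up [ 0.02  0.01 -1.  ]
[0.568, -0.122, 0.15] 0.218 [-0.892 -0.246  0.578]
```

Request:
carry_out(
  deltas=[
    [[-0.22, -0.06, 0.15, 0, -1], [-0.45, -0.13, 0.3, 0, -1], [-0.67, -0.19, 0.5, 0, -1], [-0.9, -0.25, 0.65, 0, -1], [-0.9, -0.25, 0.73, 0, -1]],
  ],
)

```text
clock: 38.15
tool_pos: [0.5694, -0.1245, 0.1222]
orientation: [179.4, -1.4, -110.0]
force: [0.6, 0.0, -0.2]
opening: 0.0488
gripper_force: 30.0
```

Request:
carry_out(
  deltas=[
    [[0, 0, 0, 0, -1], [0, 0, 0, 0, -1]],
  ],
)

```text
clock: 38.35
tool_pos: [0.5673, -0.1262, 0.1221]
orientation: [179.2, -1.6, -110.0]
force: [0.6, -0.2, -0.0]
opening: 0.0488
gripper_force: 30.0
```

Run:
```python
from h import *
st();way([.5695,-.1202,.09])
a=shot('side')
o=ctrl.get_obs();R=Ro.from_euler('xyz',o['orientation'],degrees=True).as_matrix()
for dx in(-.005,0,.005):
    U=[]
    for n,rr in((-.0093,.025),(.0047,.025)):
        for t in np.linspace(0,6.28,60): U.append(proj(a,o['tool_pos']+R@[dx+rr*np.cos(t),rr*np.sin(t),n]))
    U=np.array(U);print(dx,'pred disc',U.min(0).round(1),U.max(0).round(1),U.mean(0).round(1))
for r in ctrl.silhouettes(a,'blank_mid')[:4]:
    ys,xs=np.where(r['mask']);print(r['p'],np.round(r['centre'],1),xs.min(),xs.max(),ys.min(),ys.max())
c=proj(a,[.5695,-.1202,.09]);x,y=int(c[0])-40,int(c[1])-40;print(x,y)
im=cv2.resize(a['color'][y:y+80,x:x+80],(560,560),interpolation=cv2.INTER_CUBIC)[:,:,::-1].copy()
for dx,col in((0,(0,255,0)),):
  for n in(-.0093,.0047):
    P=np.array([(proj(a,o['tool_pos']+R@[dx+.025*np.cos(t),.025*np.sin(t),n])-[x,y]+.5)*7 for t in np.linspace(0,6.28,60)]).astype(int);cv2.polylines(im,[P],True,col,1)
for z in(.05,):
  P=np.array([(proj(a,[.5695+.0231*np.cos(np.radians(39+k*60)),-.1202+.0231*np.sin(np.radians(39+k*60)),z])-[x,y]+.5)*7 for k in range(6)]).astype(int);cv2.polylines(im,[P],True,(255,0,0),1)
cv2.imwrite('pics/pl.png',im)
```

```text
clk 38.35 [ 0.567 -0.126  0.122] r 0.581 az -12.5 q [  7.4  17.5 -19.1   1.3 -54.8 -28.2] grip 0.0488 [ 0.6 -0.2 -0. ] [ 0.1 -0.1  0. ] [-1. -2.  1.  0. -0.  0.]
tilt 1.73 opp az 43.8 [ 179.2   -1.6 -110. ]
radial [-0.13 -0.99 -0.02]
az+ [-0.99  0.13 -0.03]
up [ 0.03  0.01 -1.  ]
[0.5695, -0.1202, 0.09] 0.033 [-0.036 -0.002  0.16 ]
-0.005 pred disc [260.2 221. ] [280.5 239. ] [270.5 229.8]
0 pred disc [261.4 219.9] [281.6 237.8] [271.7 228.7]
0.005 pred disc [262.6 218.8] [282.8 236.7] [272.8 227.5]
0.79 [271.2 228.7] 264 277 221 237
0.64 [335.1 405.3] 318 354 391 419
0.57 [150.3 375.4] 141 158 364 382
230 200
```

View pics/pl.png

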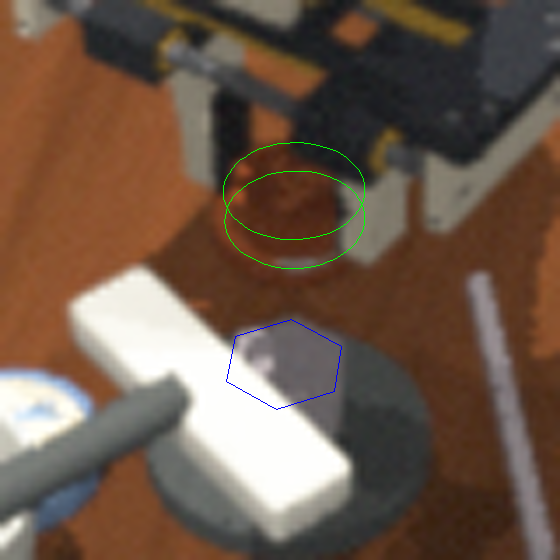

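The disc sits centred between the fingers to within a couple of millimetres, and the hub outline (crop (285,365)) matches the model. That was one picture more than the ten allowed, so I'll work by numbers from here.

Request:
carry_out(
  deltas=[
    [[-0.034, -0.002, 0.05, 0, -1], [-0.034, -0.002, 0.12, 0, -1], [-0.034, -0.002, 0.18, 0, -1], [-0.034, -0.002, 0.21, 0, -1], [-0.034, -0.002, 0.21, 0, -1]],
  ],
)

```text
clock: 38.95
tool_pos: [0.5688, -0.1203, 0.0791]
orientation: [179.2, -1.5, -110.0]
force: [-0.5, -0.3, -0.2]
opening: 0.0489
gripper_force: 30.0
```

Request:
carry_out(
  deltas=[
    [[0, 0, 0.02, 0, -1], [0, 0, 0.04, 0, -1], [0, 0, 0.055, 0, -1], [0, 0, 0.07, 0, -1], [0, 0, 0.07, 0, -1]],
  ],
)

```text
clock: 39.45
tool_pos: [0.5689, -0.1202, 0.0656]
orientation: [179.3, -1.5, -110.0]
force: [-0.4, 0.2, -1.6]
opening: 0.0491
gripper_force: 30.0
```

Request:
carry_out(
  deltas=[
    [[0, 0, 0.01, 0, -1], [0, 0, 0.02, 0, -1], [0, 0, 0.025, 0, -1]],
  ],
)

```text
clock: 39.75
tool_pos: [0.5697, -0.1198, 0.0637]
orientation: [179.4, -1.5, -109.9]
force: [-10.5, 10.2, 29.4]
opening: 0.0492
gripper_force: 30.2
```

Request:
carry_out(
  deltas=[
    [[-0.002, 0.0045, -0.005, 0, -1], [-0.002, 0.0045, 0, 0, -1]],
  ],
)

```text
clock: 39.95
tool_pos: [0.5697, -0.1196, 0.0637]
orientation: [179.5, -1.5, -109.9]
force: [-7.2, 6.3, 24.9]
opening: 0.0489
gripper_force: 30.1
```

Request:
carry_out(
  deltas=[
    [[0, 0, 0, 0.007, -1], [0, 0, 0, 0.014, -1], [0, 0, 0, 0.021, -1], [0, 0, 0, 0.028, -1]],
  ],
)

```text
clock: 40.35
tool_pos: [0.5703, -0.1188, 0.0636]
orientation: [179.8, -1.4, -120.1]
force: [-2.9, 8.2, 15.3]
opening: 0.0491
gripper_force: 30.1
```

Request:
carry_out(
  deltas=[
    [[0, 0, 0.002, 0.01, -1], [0, 0, 0.003, 0.02, -1], [0, 0, 0.004, 0.03, -1], [0, 0, 0.004, 0.04, -1], [0, 0, 0.004, 0.05, -1]],
  ],
)

```text
clock: 40.85
tool_pos: [0.5695, -0.1187, 0.061]
orientation: [-179.9, -1.5, -138.1]
force: [0.8, 5.7, 1.4]
opening: 0.049
gripper_force: 30.0
```

Request:
carry_out(
  deltas=[
    [[0, 0, 0.008, 0, -1], [0, 0, 0.016, 0, -1], [0, 0, 0.02, 0, -1]],
  ],
)

```text
clock: 41.15
tool_pos: [0.5698, -0.1187, 0.0602]
orientation: [-179.8, -1.5, -138.0]
force: [-12.6, 11.9, 37.6]
opening: 0.049
gripper_force: 30.1
```

Request:
carry_out(
  deltas=[
    [[0, 0.007, -0.008, 0, -1], [0, 0.007, -0.008, 0.01, -1], [0, 0.007, -0.008, 0.02, -1], [0, 0.007, -0.008, 0.03, -1], [0, 0.007, -0.008, 0.04, -1]],
  ],
)

```text
clock: 41.65
tool_pos: [0.57, -0.1188, 0.0594]
orientation: [-179.3, -1.3, -152.6]
force: [3.8, -2.7, 0.7]
opening: 0.049
gripper_force: 30.0
```

Request:
carry_out(
  deltas=[
    [[0, 0, 0.008, 0, -1], [0, 0, 0.016, 0, -1], [0, 0, 0.02, 0, -1]],
  ],
)

```text
clock: 41.95
tool_pos: [0.57, -0.1189, 0.0554]
orientation: [-179.4, -1.3, -152.3]
force: [3.2, -1.4, 10.4]
opening: 0.0493
gripper_force: 30.0
```

Dropping freely; keep going down.

Request:
carry_out(
  deltas=[
    [[0, 0, 0.008, 0, -1], [0, 0, 0.016, 0, -1], [0, 0, 0.024, 0, -1], [0, 0, 0.024, 0, -1]],
  ],
)

```text
clock: 42.35
tool_pos: [0.5703, -0.1192, 0.0542]
orientation: [-179.3, -1.3, -152.2]
force: [-6.2, 2.1, 38.3]
opening: 0.0493
gripper_force: 30.0
```

Request:
carry_out(
  deltas=[
    [[0, 0, -0.01, 0, -1], [0, 0, -0.012, 0, 0.3], [0, 0, -0.012, 0, 0.5], [0, 0, -0.012, 0, 0.5], [0, 0, -0.012, 0, 0.5]],
  ],
)

```text
clock: 42.85
tool_pos: [0.5665, -0.1188, 0.0507]
orientation: [-179.6, -1.7, -152.5]
force: [0.1, 0.1, -0.1]
opening: 0.0655
gripper_force: 0.0
```

Request:
carry_out(
  deltas=[
    [[0, 0, 0, 0, 0.6], [0, 0, -0.05, 0, 0.6], [0, 0, -0.2, 0, 0.6], [0, 0, -0.45, 0, 0.6], [0, 0, -0.7, 0, 0.6]],
  ],
)

```text
clock: 43.35
tool_pos: [0.5695, -0.1161, 0.1931]
orientation: [-179.5, -1.7, -152.5]
force: [2.5, 0.4, 0.2]
opening: 0.0699
gripper_force: 0.0
```

Request:
carry_out(
  deltas=[
    [[0.2, 0, -0.1, 0, 0.6], [0.45, 0, -0.15, 0, 0.6], [0.7, 0, -0.15, 0, 0.6], [0.95, 0, -0.15, 0, 0.6]],
  ],
)

```text
clock: 43.75
tool_pos: [0.4015, -0.2031, 0.2276]
orientation: [-179.5, -1.5, -152.4]
force: [1.3, -1.3, 0.7]
opening: 0.07
gripper_force: 0.0
```

Run:
```python
from h import *
st()
a=shot('side');b=shot('top')
C=np.array([.5695,-.1202,0])
for p,n in((a,'side'),(b,'top')):
    for h in(.051,.061):
        print(n,h,'pred mid',proj(p,C+[0,0,h]).round(1),'disc centre',proj(p,C+[0,0,h+.007]).round(1),'disc top',proj(p,C+[0,0,h+.014]).round(1))
    for f in('silhouettes','spot_point'):
        for r in getattr(ctrl,f)(p,'blank_mid')[:4]:
            print(' ',f,np.round(r['centre'],1),round(r['p'],2), *( [np.where(r['mask'])[1].min(),np.where(r['mask'])[1].max(),np.where(r['mask'])[0].min(),np.where(r['mask'])[0].max()] if 'mask' in r else []))
for h in(.051,.061):
    U=np.array([proj(a,C+[.025*np.cos(t),.025*np.sin(t),h+k]) for t in np.linspace(0,6.28,60) for k in(0,.014)]);print(h,'side bbox',U.min(0).round(1),U.max(0).round(1))
# red-brown disc by colour in side view
np.save('a.npy',a['color'])
```

```text
clk 43.75 [ 0.402 -0.203  0.228] r 0.45 az -26.8 q [ -0.5  -1.  -26.4   1.3 -65.7 -62.5] grip 0.07 [ 1.3 -1.3  0.7] [-0.1 -0.1  0. ] [-30. -33. -33.   1.  -0.  30.]
tilt 1.6 opp az 46.9 [-179.5   -1.5 -152.4]
radial [-0.58 -0.81 -0.01]
az+ [-0.81  0.58 -0.03]
up [ 0.03 -0.01 -1.  ]
side 0.051 pred mid [270.1 251.2] disc centre [270.1 249.3] disc top [270.1 247.4]
side 0.061 pred mid [270.1 248.5] disc centre [270.1 246.6] disc top [270.2 244.6]
  silhouettes [336.6 408. ] 0.94 317 353 391 419
  silhouettes [150.5 375.6] 0.84 141 159 365 382
  silhouettes [272.6 247.2] 0.75 262 280 241 256
  silhouettes [270.6 230.6] 0.26 260 282 223 240
  spot_point [337.  411.7] 0.95
  spot_point [149.5 375.3] 0.82
  spot_point [272.8 258.7] 0.71
  spot_point [272.3 251.2] 0.5
top 0.051 pred mid [298.1 207.1] disc centre [298.2 206.9] disc top [298.2 206.6]
top 0.061 pred mid [298.2 206.7] disc centre [298.3 206.5] disc top [298.3 206.2]
  silhouettes [170.9 293.6] 0.7 162 176 280 304
  silhouettes [302.4 206.8] 0.69 289 307 197 216
  spot_point [188.8 220.7] 0.74
  spot_point [167.2 156.6] 0.49
  spot_point [296.1 207.1] 0.48
0.051 side bbox [260.4 240.6] [279.8 258.3]
0.061 side bbox [260.4 237.8] [279.9 255.6]
```

Run:
```python
from h import *
a=np.load('a.npy').astype(int);z=cv2.imread('pics/side0.png')[:,:,::-1].astype(int)
for nm,im in(('now R-B',a[:,:,0]-a[:,:,2]),('old R-B',z[:,:,0]-z[:,:,2]),('now R',a[:,:,0])):
    print(nm)
    for r in range(234,262,1):print(r,im[r,258:284:2])
```

```text
now R-B
234 [ 88  77 122 132 115 116 115 118 119 115 122 124  59]
235 [ 92  81  86 135 135 111 116 110 106 118 131  77  58]
236 [ 93  85  74  89 132 134 132 121 132 129  88  59  73]
237 [ 90  90  75  75  89 109 127 132 119  90  63  61  82]
238 [92 89 83 72 77 85 89 89 82 70 59 72 87]
239 [91 88 87 71 77 71 76 73 67 63 69 85 85]
240 [92 89 90 83 75 77 89 88 76 73 82 87 88]
241 [ 85  87  88  87 108 132 132 133 118  96  88  87  90]
242 [ 90  86  90 106 136 130 126 127 122 130  93  87  88]
243 [ 87  84  97 132 129 121 127 145 124 130 119  90  89]
244 [ 74  89 110 133 124 120 142 118 124 120 133  92  91]
245 [ 44  89 126 128 121 123 134 123 120 121 133 110  85]
246 [ 15  77 137 123 124 129 113 146 116 121 118 119  89]
247 [  5  49 136 125 147 131 120 140 133 119 120 120  83]
248 [  5  15 109 118 145 142 143 109 154 120 105  96  72]
249 [  4   5  53 120 116 111 118 118 147 114 121  61  18]
250 [  4   4  13  99 114 116 118 122 125 102 135  42   5]
251 [  5   5   5  51  94 118 118 118 113 111 128  27   2]
252 [  6   5   5  13 100 110  99 102 112 136  84  22  -1]
253 [  4   5   5   6  51 126 
[... 2651 characters left out ...]
113]
250 [253 253 249 187 155 159 161 162 170 147 179 109 114]
251 [253 253 252 225 138 159 159 157 153 149 172  92 110]
252 [253 253 253 249 185 153 142 136 150 177 115  86 110]
253 [253 253 253 252 227 181 179 179 175 145  86  75 106]
254 [253 253 253 252 249 179 158 158 133  96  79  69 104]
255 [253 253 253 252 252 230 118 113 101  85  81  71  88]
256 [252 253 253 253 253 251 151  99  94  86  86  66  81]
257 [252 253 253 253 253 253 230 101  99  93  87  62  74]
258 [252 253 253 253 253 253 251 153  98  95  79  59  71]
259 [253 253 253 253 253 253 252 237 108  95  78  62  75]
260 [251 253 253 253 253 253 253 251 168  95  82  62  93]
261 [246 253 253 253 253 253 253 253 238 118  74  71 100]
```

```bash
python3 -c "
from h import *
print(ctrl.close_job())"
```

```text
the job is handed in; nothing more can be done
None
```

The job is handed in at about 44 s: the knob was pulled to its stop and is home again, and the blank measures as fully seated in the pocket and released. However, the wrist force read about 149 N (limit 120) at 28.55 s, when joint 3 hit its range end, so the run may be failed for that. I also viewed 11 pictures instead of 10.

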